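# Finish the parts column and hold the spring clamp gaping around the job card

### The job

Set the loose parts carton down squarely on the column of two cartons, without dropping it, to complete the parts for this job. Then pick up the spring clamp by squeezing its handles, bring it to the job card standing in its wooden block and hold it squeezed wide open, level, with its jaws straight around the card's free upright edge about half-way up, the jaw tips a couple of centimetres in past the edge and nothing touching the card, so that I can tuck the parts slip in. Finish like that, still holding the clamp open, and leave the other things on the bench where they are.

Things in the scene. Friction and masses are not known exactly. Their poses are not given: they have to be found in the camera images.
- carton_centre (a point): Centre of the loose closed cardboard carton, 100 (x, long) by 56 (y) by 34 mm (z, up), about 0.25 kg, lying flat alone on the bench (centre 17 mm up). Grip it across its 56 mm width. It can go on the column either way round.
- column_top (a point): Centre of the top face of the column: two cartons just like the loose one (100 by 56 by 34 mm) lying flat one on the other, so this point is 68 mm above the bench. x along their 100 mm side, y across, z up. The carton set on it has its centre 17 mm above this point.
- column_mid_centre (a point): Centre of the upper carton of the column, 17 mm under its top face.
- column_low_centre (a point): Centre of the lower carton of the column, 17 mm above the bench.
- clip_pin (a point): The spring clamp: middle of its pivot pin, half-way up (14 mm above the bench at the start). An A-shaped steel spring clamp, grey dipped handles, black jaw pads, 110 mm long, 28 mm tall, lying on its side, about 80 g. x points from the handles to the jaws, y across (the way to squeeze), z up along the pin. The jaw tips lie 49 mm ahead of the pin, the ends of the handles 58 mm behind it.
- clip_grip (a point): Where to squeeze the clamp: midway between its handles, half-way up, 36 mm behind (-x of) the pin; same axes. Shut, the outsides of the handles are 53 mm apart here, splaying to 58 mm 8 mm further back and 65 mm at their ends. Squeezed home they are parallel, 30 mm over their outsides. It takes 6 N on each handle to start and 11 N to reach the stop; 20 to 30 N holds it firmly.
- clip_mouth (a point): The point midway between the jaw tips of the clamp, 82 mm ahead (+x) of the point between the handles, same height, same axes. The mouth is open towards +x; 40 mm of free depth lies between this point and the pivot pin.
- clip_jaw (a joint): How far each lever of the clamp has turned, rad: 0 shut, the jaw pads meeting; 0.30 at the stop, squeezed right home, the jaw tips about 25 mm apart. Both levers turn alike. Let go, it springs shut.
- card_edge (a point): Point on the free upright edge of the job card, 70 mm above the bench, half-way up the clear edge (28 to 112 mm). The card, a stiff blank form 140 mm long and 4 mm thick, is fixed upright in a slotted wooden block (100 by 66 by 28 mm high) and overhangs it 40 mm at this edge. x points level from the edge into the card, along its plane; y through its thickness; z up. It does not move.
- socket_centre (a point): Bystander: steel spark plug socket standing on end, 27 mm across, 60 mm tall; its centre, 30 mm up.
- mirror_stem: Bystander: bent chrome mirror stem, 10 mm rod about 175 mm long, lying flat; origin near the middle of the rod, at bench height.
- lens: Bystander: domed translucent orange indicator lens, 57 mm across, 27 mm tall, lying flat; origin under its centre.
- pry_bar: Bystander: short stainless steel pry bar, 200 mm long, 18 mm wide, laid parallel to the far edge of the bench; origin under its middle.
- spanner: Bystander: open-ended spanner, 150 mm long, lying flat; origin under its middle.
- grease_tin: Bystander: plain aluminium grease tin, 66 mm across, 55 mm tall; origin under its centre.
- tray_rib (a point): Bystander: the top of a dividing rib, 50 mm from the centre and 33 mm up, of the round grey plastic turntable parts tray (180 mm across), which turns on its foot.
Mind the look-alikes: they are no part of the job. What is shaped like the part that bears clip_pin but purple, red or turquoise is not meant.

How it is judged:
On the way, in this order (a step that is already met when the one before it is completed fails the run):
1. the loose carton lies squarely on the column of two, let go (x of carton_centre in the frame of column_top between -0.01 and 0.01 m and y of carton_centre in the frame of column_top between -0.01 and 0.01 m and z of carton_centre in the frame of column_top between 0.012 and 0.022 m and angle between the x axis of carton_centre and the x axis of column_top, either way round below 0.14 rad and angle between carton_centre's own z axis and vertical below 0.06 rad and contact force between carton and the fingers below 0.1 N and z of column_mid_centre in the frame of column_low_centre between 0.029 and 0.038 m and horizontal distance between column_mid_centre and column_low_centre below 0.012 m and height (world z) of column_low_centre below 0.021 m), for 0.3 s.
2. the clamp is lifted off the bench, squeezed open in the fingers (value of joint clip_jaw above 0.22 rad and height (world z) of clip_grip above 0.045 m and contact force between clip and the fingers above 4 N), for 0.2 s.
At the end, for the whole second after the job is handed in: Carton untouched on the standing column: within 10 mm, 8 degrees, flat. Clamp still, in the fingers (over 4 N), open past 0.22 rad, mouth point 6 to 36 mm past the free edge, within 9 mm of the card plane, 22 mm of half-way up, 12 degrees in line, 11 level, nothing touching card or block (0.3 N) (all of step 1 and linear speed of each of carton, clip below 0.02 m/s and value of joint clip_jaw above 0.22 rad and contact force between clip and the fingers above 4 N and x of clip_mouth in the frame of card_edge between 0.006 and 0.036 m and y of clip_mouth in the frame of card_edge between -0.009 and 0.009 m and z of clip_mouth in the frame of card_edge between -0.022 and 0.022 m and angle between the x axis of clip_mouth and the x axis of card_edge, either way round below 0.22 rad and angle between clip_mouth's own z axis and vertical below 0.2 rad and contact force between stand and anything else below 0.3 N); the arm keeps its last pose, push and grip.
It fails at once if the carton is dropped (moving faster than 0.45 m/s out of the fingers) (linear speed of carton above 0.45 m/s and contact force between carton and the fingers below 0.05 N).
It fails at once if the column is shoved or knocked (a carton of it moves more than 20 mm) (distance of any of column_low_centre, column_mid_centre from where it was at the start of the episode above 0.02 m).
It fails at once if the card or its block is knocked or the clamp is let bite on the card (over 4 N) (contact force between stand and anything else above 4 N).
It fails at once if another thing on the bench is moved more than 30 mm (distance of any of socket_centre, mirror_stem, lens, pry_bar, spanner, grease_tin, tray_rib from where it was at the start of the episode above 0.03 m).
It also fails if it takes over 58 s, if anything falls off the work surface, if the arm or the gripper's body presses on something with over 40 N, if the wrist force passes 120 N, or if a joint passes its speed limit or range.

### The arm

A 6-joint arm with a two-finger parallel gripper is mounted at the origin on the work surface. World frame = base frame: x ahead of the robot, y to its left, z up, the work surface at z = 0. Lengths are in m, angles in rad, forces in N, time in s.
With the tool pointing down it reaches from about 0.225 to 0.875 m from the base axis. Payload 3.4 kg.
Tool frame: the origin (TCP) lies at the very end of the fingers, on their centre line; the grasp point (between the pads) lies manip.pinch_z behind it (manip.pinch_z is the distance from the TCP to the grasp point, in m); z points along the fingers, y is the direction in which the jaws open and shut (so a half turn about z gives the same grasp; the last joint's range is limited). The gripper opens to 85 mm and grips with 20 to 120 N. Pads are 22 mm wide; open, the fingers measure 114 mm over their backs; the gripper's body (76 mm by 85 mm) begins 54 mm behind the grasp point. The pads swing forward as they close: fully open they stand 13 mm farther back than shut.
Start: joints at [1.071, 0.276, 1.505, -0, 1.361, -0.121], TCP at [0.213, 0.534, 0.231] pointing down, gripper open.
Joint ranges: [-2.89, 2.89], [-0.75, 2.08], [0.22, 2.7], [-1.18, 4.32], [0.11, 2.71], [-2.7, 2.7]. Speed limits (rad/s): [2.57, 2.57, 3.14, 3.14, 3.14, 3.14].

### API

Orientations are given as a unit quaternion [w, x, y, z].
In Python, from rig import manip, imaging, workorder gives the robot as it stands.
- The arm moves only by the tool apply_moves, never from a script. Its argument "moves" is one flat list of numbers, 7 for each row, row after row: the finger opening in m, from 0 to 0.0854, then the shift along the tool's x, y, z in m, then the turn, a rotation vector about the tool's x, y, z in rad. In form: [jaw, tx, ty, tz, rx, ry, rz, jaw, tx, ty, tz, rx, ry, rz, ...]. A call has exactly 8 rows; each row shifts and turns the pose as measured when the row begins, along the tool's axes as they then stand; what a row does not reach is not made up. A row lasts 1/12 s, in which the tool goes at most 41.7 mm and 7.16 degrees, less where a joint would pass 70% of its speed; a pose out of reach is approached as far as the arm can. A call with a gripper value outside its range is refused whole. The fingers move at their own pace and stop on an object; "newtons" is the grip in N (left out, the last holds). Time passes only in rows, so rows that do not move let the fingers close, or fill a call up. It gives the time, the measured TCP pose, the force and the opening at its end, in the units of the state.
- manip.get_state(): the state, without advancing time (a new reading comes with each control period).
- imaging.get_image(name): name is "side" or "top" or "wrist"; returns a dict with "image" (384x512x3 uint8, red, green, blue), "range_z" (384x512 float32, m along the optical axis (not along the pixel's ray), 0 where there is no reading), "fx", "fy", "cx", "cy" (pixels), "R" (3x3) and "t" (3): a world point X has camera coordinates R X + t. Camera axes: x right, y down, z forward; pixel columns grow to the right and rows downward; lengths in m; the calibration is good to about 2 mm. A picture is of the moment at which its call begins.
- workorder.sign_off(): hands the job in, once; it reports no verdict.
The state is a dict: "clock": time; "qpos": joint angles; "qd": joint speeds; "effort": joint torques, N m; "position": TCP position; "ee_rot": TCP orientation; "contact_force": force on the tool from outside, world axes, zero at the start; "moment": the same for the moment, N m; "width": finger opening in m.
Only numpy, scipy, OpenCV 4.12 (cv2) and the standard library are available. Lean on these libraries where they do the work, as an engineer would, in place of code of your own. Each camera call takes 0.05 s, during which the arm holds its last target.

## Working session

There is one attempt and no reset: what is moved stays moved. The work goes in short steps, Python scripts to look and compute and a tool call to move; the robot and the scene stay as the last step left them, time stands still between calls to the robot, and variables do not carry over. Pictures are saved under pics/ and viewed, and the job is handed in when it is done.

Besides the shell and the picture viewer there is one more tool, called after "Emit:" by a JSON object that holds its "method" and its "body". apply_moves: Moves the arm, as the interface text tells. Its arguments: {"type":"object","properties":{"moves":{"type":"array"},"newtons":{"type":"number"}},"required":["moves"]}

```bash
ls; mkdir -p pics
cat > h.py <<'E'
import numpy as np,cv2
from rig import manip,imaging,workorder
def shot(n,save=None):
    d=imaging.get_image(n)
    if save: cv2.imwrite('pics/'+save,cv2.cvtColor(d['image'],cv2.COLOR_RGB2BGR))
    return d
def cloud(d):
    z=d['range_z'];v,u=np.mgrid[:z.shape[0],:z.shape[1]]
    P=np.stack([(u-d['cx'])/d['fx']*z,(v-d['cy'])/d['fy']*z,z],-1)
    W=(P-np.array(d['t']))@np.array(d['R'])
    W[z<=0]=np.nan
    return W
E
python3 - <<'E'
from h import *
print(manip.get_state(),manip.pinch_z)
for n in ['side','top','wrist']:
    d=shot(n,n+'0.png'); np.savez('/tmp/'+n+'0.npz',**d)
    print(n,d['fx'],d['cx'],d['cy'],d['R'],d['t'])
E
```

```text
pics
{'clock': 0.0, 'qpos': array([ 1.07100494e+00,  2.76545184e-01,  1.50614354e+00, -7.21382157e-06,
        1.36068647e+00, -1.21003644e-01]), 'qd': array([ 0.00032376, -0.00079359, -0.00150391,  0.00095964, -0.00104866,
        0.00135359]), 'effort': array([ 8.79077306e-04, -4.16764426e+01, -2.45811385e+01,  2.52206910e-04,
        1.06239933e-02,  2.11664747e-05]), 'position': array([0.21238332, 0.53376442, 0.23046397]), 'ee_rot': array([-2.68868643e-04,  1.88262820e-01,  9.82118280e-01, -8.49755514e-04]), 'contact_force': array([-0.36070848,  1.37953411,  0.04979449]), 'moment': array([-0.00755124,  0.02883047, -0.02610703]), 'width': 0.08532422432884855} 0.0187
side 354.86779159477334 257.3268983999352 190.94716184166296 [[ 0.93660704 -0.35003185  0.01565134]
 [-0.21282329 -0.60381634 -0.76818752]
 [ 0.27834064  0.71615887 -0.64003357]] [-0.50060314  0.14568886  1.06290754]
top 359.0171901245693 250.9906253708068 191.1347071805542 [[ 0.09540584 -0.99543287  0.00333492]
 [-0.97097086 -0.09379849 -0.22003962]
 [ 0.21934748  0.01775495 -0.97548523]] [-0.07978458  0.52345673  0.92942133]
wrist 323.0600970662046 255.84063506345683 191.5776132567555 [[ 0.36944441  0.92924965 -0.00243222]
 [ 0.8947594  -0.35502308  0.27085831]
 [ 0.2508315  -0.10224334 -0.96261615]] [-0.57353039 -0.03604271  0.37835772]
```

View pics/side0.png

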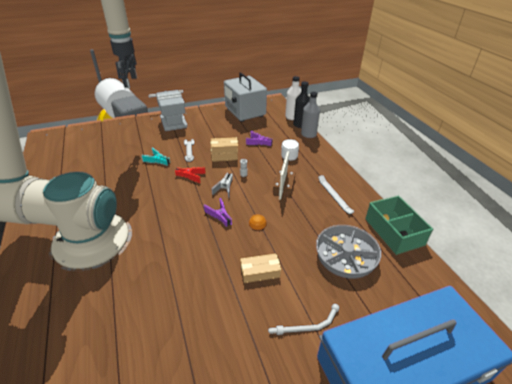

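View pics/top0.png

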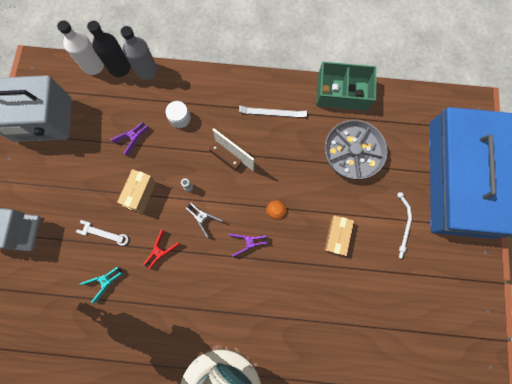

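View pics/wrist0.png

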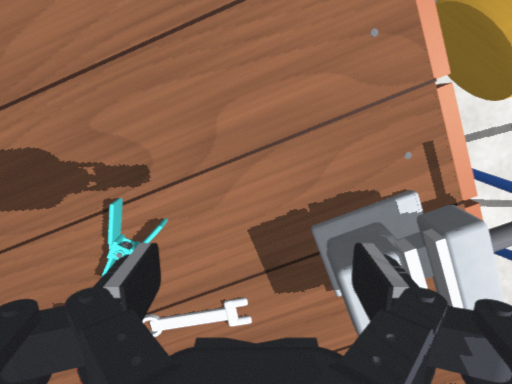

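Run:
```python
from h import *
d=dict(np.load('/tmp/top0.npz')); W=cloud(d)
im=cv2.cvtColor(d['image'],cv2.COLOR_RGB2BGR)
cv2.imwrite('pics/topcrop.png',cv2.resize(im[90:260,80:270],None,fx=4,fy=3.5,interpolation=cv2.INTER_CUBIC)[:600,:760])
s=dict(np.load('/tmp/side0.npz')); Ws=cloud(s)
i2=cv2.cvtColor(s['image'],cv2.COLOR_RGB2BGR)
cv2.imwrite('pics/sidecrop.png',cv2.resize(i2[120:300,170:370],None,fx=4,fy=3.3,interpolation=cv2.INTER_CUBIC))
def P(u,v): print((u,v),np.round(W[v,u],4))
for p in [(136,186),(340,234),(205,218),(233,148),(210,230),(195,208),(220,220),(276,209),(186,184),(178,112)]: P(*p)
def rect(mask,name):
    pts=W[mask]; z=pts[:,2]
    r=cv2.minAreaRect((pts[:,:2]*1000).astype(np.float32)); print(name,len(pts),np.median(z),r)
X,Y,Z=W[...,0],W[...,1],W[...,2]
v,u=np.mgrid[:384,:512]
def box(u0,u1,v0,v1): return (u>=u0)&(u<=u1)&(v>=v0)&(v<=v1)
rect(box(110,160,165,220)&(Z>.060)&(Z<.08),'col')
rect(box(315,365,210,262)&(Z>.026)&(Z<.045),'loose')
rect(box(185,228,195,240)&(Z>.012)&(Z<.05),'clip')
rect(box(200,260,125,175)&(Z>.085)&(Z<.14),'cardtop')
rect(box(200,260,125,175)&(Z>.02)&(Z<.034),'block')
```

```text
(136, 186) [0.5104 0.2839 0.0694]
(340, 234) [ 0.4377 -0.2844  0.0322]
(205, 218) [0.4503 0.0954 0.0015]
(233, 148) [0.637  0.0306 0.0906]
(210, 230) [ 0.4177  0.0772 -0.0005]
(195, 208) [0.4724 0.1234 0.0262]
(220, 220) [0.4454 0.0496 0.026 ]
(276, 209) [ 0.4912 -0.1036  0.0272]
(186, 184) [0.5311 0.1509 0.0604]
(178, 112) [0.7436 0.2042 0.055 ]
col 759 0.06675547491579956 ((502.3747253417969, 291.617431640625), (57.255775451660156, 100.18938446044922), 75.43965911865234)
loose 761 0.03305960850119891 ((434.0546569824219, -282.2406311035156), (57.206153869628906, 100.42312622070312), 80.05885314941406)
clip 209 0.02496781811802538 ((442.0123291015625, 84.76885986328125), (137.38771057128906, 60.838531494140625), 42.563087463378906)
cardtop 196 0.1063345197299172 ((640.3265380859375, 32.42978286743164), (139.9976348876953, 5.268577575683594), 57.13141632080078)
block 502 0.026826827868853535 ((640.350341796875, 32.90840148925781), (139.9300537109375, 66.6493911743164), 56.73065185546875)
```

View pics/topcrop.png

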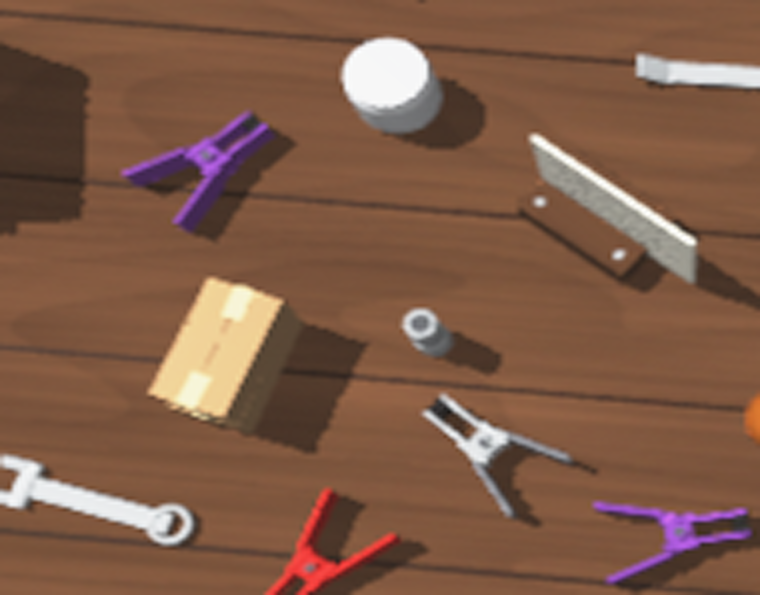

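View pics/sidecrop.png

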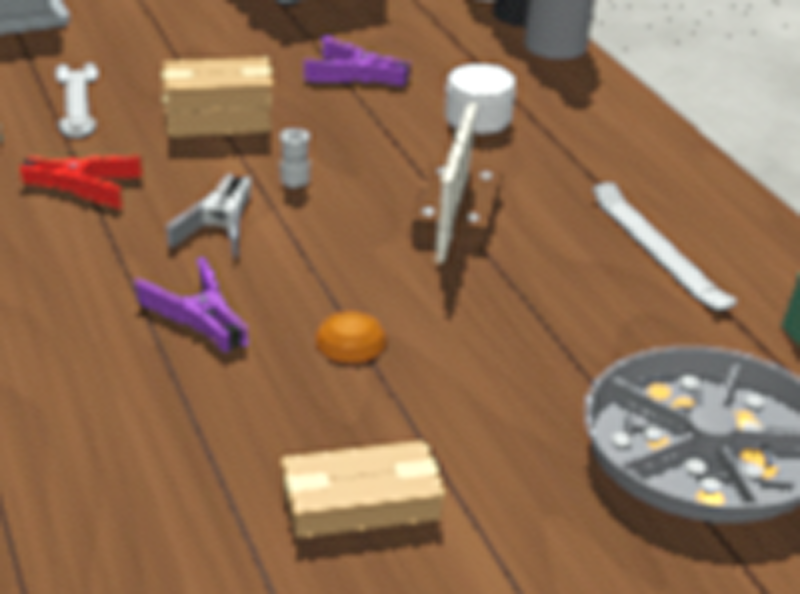

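Candidates: grey clamp, pin at top-view pixel (202,216), jaws (189,207). Look-alikes: purple (131,138) and (250,243), red (160,250), turquoise (102,283). The grey one with black pads fits the description. The loose carton is at (340,236), with its top 33 mm up. The column is at (136,191), with its top 67 mm up. The card's free edge is at about (254,160).

```bash
cat >> h.py <<'E'
from scipy.spatial.transform import Rotation as Ro
def plan(target,ydeg,nrows,rotrows=None,jaw=.085):
    """rows to reach target pos w/ tool down, tool-y yaw ydeg (world)"""
    s=manip.get_state();p=np.array(s['position']);q=np.array(s['ee_rot'])
    R=Ro.from_quat(np.r_[q[1:],q[0]])
    y=np.radians(ydeg);ty=np.array([np.cos(y),np.sin(y),0]);tz=np.array([0,0,-1.]);tx=np.cross(ty,tz)
    T=Ro.from_matrix(np.stack([tx,ty,tz],1))
    rv=(R.inv()*T).as_rotvec()
    ty0=R.as_matrix()[:,1]
    print('pos',np.round(p,4),'yaw',round(np.degrees(np.arctan2(ty0[1],ty0[0])),2),'tilt',np.round(R.as_matrix()[:2,2],4),'w',round(s['width'],4),'t',round(s['clock'],2))
    rr=rotrows or nrows; dp=(np.array(target)-p)/nrows
    print('dp',np.round(dp*nrows,4),'per row mm',np.round(np.linalg.norm(dp)*1e3,1),'rotvec tot',np.round(rv,4),'deg/row',np.degrees(np.linalg.norm(rv))/rr)
    for i in range(nrows):
        f=min(i,rr)/rr
        Ri=R*Ro.from_rotvec(rv*f)
        t=Ri.inv().apply(dp); r=rv/rr if i<rr else rv*0
        print([jaw]+[float(round(a,4)) for a in t]+[float(round(a,3)) for a in r])
E
python3 - <<'E'
from h import *
plan([.434,-.282,.15],80,24,3)
s=dict(np.load('/tmp/top0.npz')); W=cloud(s);X,Y,Z=[W[...,i] for i in range(3)]
v,u=np.mgrid[:384,:512]
m=(u>185)&(u<228)&(v>195)&(v<240)&(Z>.018)&(Z<.035)
ii=np.argwhere(m); 
p=W[m]; print(len(p)); 
o=p[np.argsort(p[:,0]+p[:,1])][::6]; print(np.round(o,3).tolist())
E
```

```text
pos [0.2125 0.5339 0.2306] yaw 68.3 tilt [-0.0007 -0.0012] w 0.0854 t 0.15
dp [ 0.2215 -0.8159 -0.0806] per row mm 35.4 rotvec tot [-0.0014 -0.0003 -0.2042] deg/row 3.9006746090031705
[0.085, -0.0211, -0.0282, 0.0034, -0.0, -0.0, -0.068]
[0.085, -0.0192, -0.0295, 0.0034, -0.0, -0.0, -0.068]
[0.085, -0.0171, -0.0308, 0.0034, -0.0, -0.0, -0.068]
[0.085, -0.015, -0.0319, 0.0034, -0.0, -0.0, -0.0]
[0.085, -0.015, -0.0319, 0.0034, -0.0, -0.0, -0.0]
[0.085, -0.015, -0.0319, 0.0034, -0.0, -0.0, -0.0]
[0.085, -0.015, -0.0319, 0.0034, -0.0, -0.0, -0.0]
[0.085, -0.015, -0.0319, 0.0034, -0.0, -0.0, -0.0]
[0.085, -0.015, -0.0319, 0.0034, -0.0, -0.0, -0.0]
[0.085, -0.015, -0.0319, 0.0034, -0.0, -0.0, -0.0]
[0.085, -0.015, -0.0319, 0.0034, -0.0, -0.0, -0.0]
[0.085, -0.015, -0.0319, 0.0034, -0.0, -0.0, -0.0]
[0.085, -0.015, -0.0319, 0.0034, -0.0, -0.0, -0.0]
[0.085, -0.015, -0.0319, 0.0034, -0.0, -0.0, -0.0]
[0.085, -0.015, -0.0319, 0.0034, -0.0, -0.0, -0.0]
[0.085, -0.015, -0.0319, 0.0034, -0.0, -0.0, -0.0]
[0.085, -0.015, -0.0319, 0.0034, -0.0, -0.0, -0.0]
[0.085, -0.015, -0.0319, 0.0034, -0.0, -
[... 369 characters left out ...]
.446, 0.047, 0.027], [0.445, 0.055, 0.025], [0.445, 0.058, 0.023], [0.45, 0.061, 0.026], [0.449, 0.067, 0.028], [0.452, 0.07, 0.025], [0.424, 0.103, 0.024], [0.454, 0.078, 0.028], [0.456, 0.082, 0.026], [0.438, 0.105, 0.024], [0.455, 0.09, 0.028], [0.449, 0.098, 0.026], [0.443, 0.106, 0.023], [0.452, 0.099, 0.023], [0.439, 0.114, 0.026], [0.451, 0.104, 0.027], [0.445, 0.112, 0.024], [0.453, 0.106, 0.032], [0.46, 0.102, 0.026], [0.46, 0.105, 0.024], [0.46, 0.108, 0.025], [0.457, 0.114, 0.022], [0.453, 0.124, 0.024], [0.455, 0.13, 0.024], [0.458, 0.133, 0.024], [0.463, 0.137, 0.024], [0.478, 0.13, 0.023], [0.471, 0.141, 0.023], [0.477, 0.139, 0.024], [0.482, 0.136, 0.027], [0.48, 0.142, 0.02]]
```

Emit:
{"method": "apply_moves", "body": {"moves": [0.085, -0.021, -0.028, 0.003, 0, 0, -0.068, 0.085, -0.019, -0.03, 0.003, 0, 0, -0.068, 0.085, -0.017, -0.031, 0.003, 0, 0, -0.068, 0.085, -0.015, -0.032, 0.003, 0, 0, 0, 0.085, -0.015, -0.032, 0.003, 0, 0, 0, 0.085, -0.015, -0.032, 0.003, 0, 0, 0, 0.085, -0.015, -0.032, 0.003, 0, 0, 0, 0.085, -0.015, -0.032, 0.003, 0, 0, 0]}}

```text
clock: 0.82
position: [0.2883, 0.258, 0.202]
ee_rot: [-0.001, 0.076, 0.997, 0.001]
contact_force: [0.8, 0.2, -0.0]
width: 0.085
```

Emit:
{"method": "apply_moves", "body": {"moves": [0.085, -0.015, -0.032, 0.003, 0, 0, 0, 0.085, -0.015, -0.032, 0.003, 0, 0, 0, 0.085, -0.015, -0.032, 0.003, 0, 0, 0, 0.085, -0.015, -0.032, 0.003, 0, 0, 0, 0.085, -0.015, -0.032, 0.003, 0, 0, 0, 0.085, -0.015, -0.032, 0.003, 0, 0, 0, 0.085, -0.015, -0.032, 0.003, 0, 0, 0, 0.085, -0.015, -0.032, 0.003, 0, 0, 0]}}

```text
clock: 1.48
position: [0.3673, -0.0265, 0.1767]
ee_rot: [0.001, 0.074, 0.997, 0.001]
contact_force: [1.3, 0.6, -0.1]
width: 0.0849
```

Run:
```python
from h import *
plan([.434,-.282,.13],80,8,2)
```

```text
pos [ 0.3673 -0.0265  0.1767] yaw 81.48 tilt [0.0021 0.0017] w 0.0849 t 1.48
dp [ 0.0667 -0.2555 -0.0467] per row mm 33.5 rotvec tot [0.0021 0.0018 0.0258] deg/row 0.7431801286491326
[0.085, -0.013, -0.0304, 0.0058, 0.001, 0.001, 0.013]
[0.085, -0.0134, -0.0302, 0.0058, 0.001, 0.001, 0.013]
[0.085, -0.0138, -0.03, 0.0058, 0.0, 0.0, 0.0]
[0.085, -0.0138, -0.03, 0.0058, 0.0, 0.0, 0.0]
[0.085, -0.0138, -0.03, 0.0058, 0.0, 0.0, 0.0]
[0.085, -0.0138, -0.03, 0.0058, 0.0, 0.0, 0.0]
[0.085, -0.0138, -0.03, 0.0058, 0.0, 0.0, 0.0]
[0.085, -0.0138, -0.03, 0.0058, 0.0, 0.0, 0.0]
```

Tracking is close to one for one, so I continue.

Emit:
{"method": "apply_moves", "body": {"moves": [0.085, -0.013, -0.03, 0.006, 0.001, 0.001, 0.013, 0.085, -0.0135, -0.03, 0.006, 0.001, 0.001, 0.013, 0.085, -0.014, -0.03, 0.006, 0, 0, 0, 0.085, -0.014, -0.03, 0.006, 0, 0, 0, 0.085, -0.014, -0.03, 0.006, 0, 0, 0, 0.085, -0.014, -0.03, 0.006, 0, 0, 0, 0.085, -0.014, -0.03, 0.006, 0, 0, 0, 0.085, -0.014, -0.03, 0.006, 0, 0, 0]}}

```text
clock: 2.15
position: [0.4348, -0.2969, 0.1264]
ee_rot: [0.001, 0.091, 0.996, 0.001]
contact_force: [0.0, 0.2, 0.6]
width: 0.0852
```

Run:
```python
from h import *
d=shot('wrist','w1.png'); W=cloud(d);Z=W[...,2]
m=(Z>.028)&(Z<.042)&(np.abs(W[...,0]-.434)<.1)&(np.abs(W[...,1]+.282)<.1)
n,l,st,c=cv2.connectedComponentsWithStats(m.astype(np.uint8)); k=1+np.argmax(st[1:,4]); m=l==k
p=W[m]; print(st[k],np.median(p[:,2]),cv2.minAreaRect((p[:,:2]*1e3).astype(np.float32)))
plan([.434,-.282,.05],80,8,2)
```

```text
[ 234  123   78  130 9407] 0.03344018121270073 ((435.34393310546875, -284.232666015625), (56.12019729614258, 100.6225357055664), 80.61573791503906)
pos [ 0.4374 -0.3042  0.1255] yaw 79.46 tilt [ 0.0049 -0.0063] w 0.0852 t 2.2
dp [-0.0034  0.0222 -0.0755] per row mm 9.8 rotvec tot [-0.0053  0.0059 -0.0094] deg/row 0.3538330742485746
[0.085, 0.001, 0.0027, 0.0094, -0.003, 0.003, -0.005]
[0.085, 0.0009, 0.0027, 0.0094, -0.003, 0.003, -0.005]
[0.085, 0.0009, 0.0027, 0.0094, -0.0, 0.0, -0.0]
[0.085, 0.0009, 0.0027, 0.0094, -0.0, 0.0, -0.0]
[0.085, 0.0009, 0.0027, 0.0094, -0.0, 0.0, -0.0]
[0.085, 0.0009, 0.0027, 0.0094, -0.0, 0.0, -0.0]
[0.085, 0.0009, 0.0027, 0.0094, -0.0, 0.0, -0.0]
[0.085, 0.0009, 0.0027, 0.0094, -0.0, 0.0, -0.0]
```

View pics/w1.png

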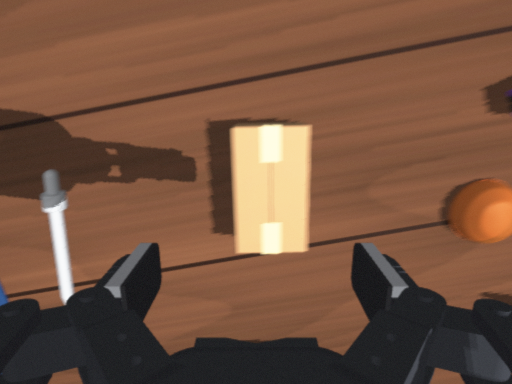

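The wrist picture shows the carton centred at pixel (271,190), which works out at (0.435,-0.284) with yaw 80.6°. That agrees with the top camera.

Emit:
{"method": "apply_moves", "body": {"moves": [0.085, 0.001, 0.007, 0.01, -0.003, 0.003, -0.008, 0.085, 0.001, 0.006, 0.012, -0.002, 0.003, -0.008, 0.085, 0.001, 0.004, 0.012, 0, 0, 0, 0.085, 0.001, 0.004, 0.012, 0, 0, 0, 0.085, 0, 0, 0.012, 0, 0, 0, 0.085, 0, 0, 0.012, 0, 0, 0, 0.085, 0, 0, 0, 0, 0, 0, 0.085, 0, 0, 0, 0, 0, 0]}}

```text
clock: 2.87
position: [0.4373, -0.2868, 0.0501]
ee_rot: [-0.001, 0.087, 0.996, 0.0]
contact_force: [1.2, -0.7, -0.5]
width: 0.085
```

Run:
```python
from h import *
plan([.4348,-.2838,.006],80.4,6,2)
```

```text
pos [ 0.4373 -0.2868  0.0501] yaw 80.0 tilt [-0.0023  0.0008] w 0.085 t 2.87
dp [-0.0025  0.003  -0.0441] per row mm 7.4 rotvec tot [ 0.0004 -0.0024 -0.007 ] deg/row 0.21170281016060205
[0.085, 0.0005, 0.0004, 0.0073, 0.0, -0.001, -0.003]
[0.085, 0.0005, 0.0004, 0.0073, 0.0, -0.001, -0.003]
[0.085, 0.0005, 0.0004, 0.0073, 0.0, -0.0, -0.0]
[0.085, 0.0005, 0.0004, 0.0073, 0.0, -0.0, -0.0]
[0.085, 0.0005, 0.0004, 0.0073, 0.0, -0.0, -0.0]
[0.085, 0.0005, 0.0004, 0.0073, 0.0, -0.0, -0.0]
```

Emit:
{"method": "apply_moves", "body": {"moves": [0.085, 0.001, 0.001, 0.008, 0, -0.001, -0.003, 0.085, 0.001, 0.001, 0.008, 0, -0.001, -0.003, 0.085, 0.0005, 0.001, 0.008, 0, 0, 0, 0.085, 0, 0, 0.008, 0, 0, 0, 0.085, 0, 0, 0.007, 0, 0, 0, 0.085, 0, 0, 0.003, 0, 0, 0, 0.085, 0, 0, 0, 0, 0, 0, 0.085, 0, 0, 0, 0, 0, 0]}}

```text
clock: 3.53
position: [0.436, -0.2836, 0.0055]
ee_rot: [0.001, 0.084, 0.996, -0.001]
contact_force: [-0.4, 0.6, 0.1]
width: 0.0852
```

Run:
```python
from h import *
plan([.4348,-.2838,.006],80.4,1)
```

```text
pos [ 0.436  -0.2836  0.0055] yaw 80.39 tilt [ 0.0019 -0.0014] w 0.0852 t 3.53
dp [-0.0012 -0.0002  0.0005] per row mm 1.4 rotvec tot [-0.0011  0.0022 -0.0002] deg/row 0.13969395411650867
[0.085, 0.0012, -0.0004, -0.0005, -0.001, 0.002, -0.0]
```

Emit:
{"method": "apply_moves", "body": {"moves": [0.05, 0, 0, 0, 0, 0, 0, 0.05, 0, 0, 0, 0, 0, 0, 0.05, 0, 0, 0, 0, 0, 0, 0.05, 0, 0, 0, 0, 0, 0, 0.05, 0, 0, 0, 0, 0, 0, 0.05, 0, 0, 0, 0, 0, 0, 0.05, 0, 0, 0, 0, 0, 0, 0.05, 0, 0, 0, 0, 0, 0], "newtons": 35}}

```text
clock: 4.2
position: [0.4362, -0.2838, 0.0059]
ee_rot: [0.001, 0.084, 0.996, -0.001]
contact_force: [0.1, -0.4, -2.1]
width: 0.0554
```

Run:
```python
from h import *
print(manip.get_state()['width'])
plan([.503,.2915,.17],75.4,24,8,.05)
```

```text
0.05538277427584525
pos [ 0.4362 -0.2838  0.0059] yaw 80.38 tilt [ 0.0025 -0.0019] w 0.0554 t 4.2
dp [0.0668 0.5753 0.1641] per row mm 25.1 rotvec tot [-0.0013  0.0029  0.0869] deg/row 0.6229740591307144
[0.05, 0.0012, 0.0241, -0.0069, -0.0, 0.0, 0.011]
[0.05, 0.0015, 0.0241, -0.0069, -0.0, 0.0, 0.011]
[0.05, 0.0018, 0.0241, -0.0069, -0.0, 0.0, 0.011]
[0.05, 0.002, 0.024, -0.0069, -0.0, 0.0, 0.011]
[0.05, 0.0023, 0.024, -0.0069, -0.0, 0.0, 0.011]
[0.05, 0.0026, 0.024, -0.0069, -0.0, 0.0, 0.011]
[0.05, 0.0028, 0.024, -0.0068, -0.0, 0.0, 0.011]
[0.05, 0.0031, 0.0239, -0.0068, -0.0, 0.0, 0.011]
[0.05, 0.0033, 0.0239, -0.0068, -0.0, 0.0, 0.0]
[0.05, 0.0033, 0.0239, -0.0068, -0.0, 0.0, 0.0]
[0.05, 0.0033, 0.0239, -0.0068, -0.0, 0.0, 0.0]
[0.05, 0.0033, 0.0239, -0.0068, -0.0, 0.0, 0.0]
[0.05, 0.0033, 0.0239, -0.0068, -0.0, 0.0, 0.0]
[0.05, 0.0033, 0.0239, -0.0068, -0.0, 0.0, 0.0]
[0.05, 0.0033, 0.0239, -0.0068, -0.0, 0.0, 0.0]
[0.05, 0.0033, 0.0239, -0.0068, -0.0, 0.0, 0.0]
[0.05, 0.0033, 0.0239, -0.0068, -0.0, 0.0, 0.0]
[0.05, 0.0033, 0.0239, -0.0068, -0.0, 0.0, 0.0]
[0.05, 0.0033, 0.0239, -0.0068, -0.0, 0.0, 0.0]
[0.05, 0.0033, 0.0239, -0.0068, -0.0, 0.0, 0.0]
[0.05, 0.0033, 0.0239, -0.0068, -0.0, 0.0, 0.0]
[0.05, 0.0033, 0.0239, -0.0068, -0.0, 0.0, 0.0]
[0.05, 0.0033, 0.0239, -0.0068, -0.0, 0.0, 0.0]
[0.05, 0.0033, 0.0239, -0.0068, -0.0, 0.0, 0.0]
```

Emit:
{"method": "apply_moves", "body": {"moves": [0.05, 0, 0, -0.01, 0, 0, 0, 0.05, 0, 0, -0.018, 0, 0, 0, 0.05, 0, 0, -0.022, 0, 0, 0, 0.05, 0, 0.005, -0.025, 0, 0, 0, 0.05, 0, 0.012, -0.025, 0, 0, 0, 0.05, 0, 0.02, -0.025, 0, 0, 0, 0.05, 0.002, 0.024, -0.02, 0, 0, 0, 0.05, 0.003, 0.028, -0.01, 0, 0, 0]}}

```text
clock: 4.87
position: [0.4448, -0.196, 0.1687]
ee_rot: [-0.001, 0.087, 0.996, -0.0]
contact_force: [1.2, 0.5, -2.6]
width: 0.0555
```

Run:
```python
from h import *
plan([.503,.2915,.16],75.4,16,8,.05)
```

```text
pos [ 0.4448 -0.196   0.1687] yaw 79.98 tilt [-0.0014 -0.0002] w 0.0555 t 4.87
dp [ 0.0582  0.4875 -0.0087] per row mm 30.7 rotvec tot [-0.0005 -0.0013  0.08  ] deg/row 0.5730303788807385
[0.05, 0.0017, 0.0306, 0.0005, -0.0, -0.0, 0.01]
[0.05, 0.002, 0.0306, 0.0005, -0.0, -0.0, 0.01]
[0.05, 0.0023, 0.0306, 0.0005, -0.0, -0.0, 0.01]
[0.05, 0.0026, 0.0306, 0.0005, -0.0, -0.0, 0.01]
[0.05, 0.0029, 0.0305, 0.0005, -0.0, -0.0, 0.01]
[0.05, 0.0032, 0.0305, 0.0005, -0.0, -0.0, 0.01]
[0.05, 0.0035, 0.0305, 0.0005, -0.0, -0.0, 0.01]
[0.05, 0.0039, 0.0304, 0.0005, -0.0, -0.0, 0.01]
[0.05, 0.0042, 0.0304, 0.0005, -0.0, -0.0, 0.0]
[0.05, 0.0042, 0.0304, 0.0005, -0.0, -0.0, 0.0]
[0.05, 0.0042, 0.0304, 0.0005, -0.0, -0.0, 0.0]
[0.05, 0.0042, 0.0304, 0.0005, -0.0, -0.0, 0.0]
[0.05, 0.0042, 0.0304, 0.0005, -0.0, -0.0, 0.0]
[0.05, 0.0042, 0.0304, 0.0005, -0.0, -0.0, 0.0]
[0.05, 0.0042, 0.0304, 0.0005, -0.0, -0.0, 0.0]
[0.05, 0.0042, 0.0304, 0.0005, -0.0, -0.0, 0.0]
```

Emit:
{"method": "apply_moves", "body": {"moves": [0.05, 0.002, 0.03, 0, 0, 0, 0.01, 0.05, 0.002, 0.031, 0, 0, 0, 0.01, 0.05, 0.002, 0.031, 0, 0, 0, 0.01, 0.05, 0.003, 0.031, 0, 0, 0, 0.01, 0.05, 0.003, 0.031, 0, 0, 0, 0.01, 0.05, 0.003, 0.031, 0, 0, 0, 0.01, 0.05, 0.004, 0.031, 0, 0, 0, 0.01, 0.05, 0.004, 0.031, 0, 0, 0, 0.01]}}

```text
clock: 5.53
position: [0.475, 0.0596, 0.1793]
ee_rot: [0.008, 0.131, 0.991, -0.002]
contact_force: [0.2, 0.3, -2.4]
width: 0.0551
```

Emit:
{"method": "apply_moves", "body": {"moves": [0.05, 0.004, 0.031, 0, 0, 0, 0, 0.05, 0.004, 0.031, 0, 0, 0, 0, 0.05, 0.004, 0.031, 0, 0, 0, 0, 0.05, 0.004, 0.031, 0, 0, 0, 0, 0.05, 0.004, 0.027, 0, 0, 0, 0, 0.05, 0.003, 0.02, 0, 0, 0, 0, 0.05, 0.002, 0.01, 0, 0, 0, 0, 0.05, 0, 0, 0, 0, 0, 0]}}

```text
clock: 6.2
position: [0.4951, 0.2566, 0.1838]
ee_rot: [0.009, 0.128, 0.992, -0.0]
contact_force: [-0.3, -0.1, -2.7]
width: 0.0555
```

Run:
```python
from h import *
plan([.503,.2915,.09],75.4,8,3,.05)
d=shot('wrist','w2.png');np.savez('/tmp/w2.npz',**d); W=cloud(d);Z=W[...,2]
m=(Z>.060)&(Z<.075)
n,l,st,c=cv2.connectedComponentsWithStats(m.astype(np.uint8)); k=1+np.argmax(st[1:,4]); print(st[k]);p=W[l==k]; print(np.median(p[:,2]),cv2.minAreaRect((p[:,:2]*1e3).astype(np.float32)))
d=shot('side','s2.png'); d=shot('top','t2.png');np.savez('/tmp/t2.npz',**d)
```

```text
pos [0.4951 0.2566 0.1838] yaw 75.29 tilt [ 0.0183 -0.0029] w 0.0555 t 6.2
dp [ 0.0079  0.0349 -0.0938] per row mm 12.5 rotvec tot [ 0.0019  0.0184 -0.0019] deg/row 0.35569445429713425
[0.05, 0.0004, 0.0045, 0.0117, 0.001, 0.006, -0.001]
[0.05, 0.0003, 0.0045, 0.0117, 0.001, 0.006, -0.001]
[0.05, 0.0002, 0.0045, 0.0117, 0.001, 0.006, -0.001]
[0.05, 0.0001, 0.0045, 0.0117, 0.0, 0.0, -0.0]
[0.05, 0.0001, 0.0045, 0.0117, 0.0, 0.0, -0.0]
[0.05, 0.0001, 0.0045, 0.0117, 0.0, 0.0, -0.0]
[0.05, 0.0001, 0.0045, 0.0117, 0.0, 0.0, -0.0]
[0.05, 0.0001, 0.0045, 0.0117, 0.0, 0.0, -0.0]
[ 264  120   72   37 1548]
0.06739969228930444 ((467.715576171875, 298.9286193847656), (56.16569137573242, 28.40357208251953), 75.00813293457031)
```

View pics/w2.png

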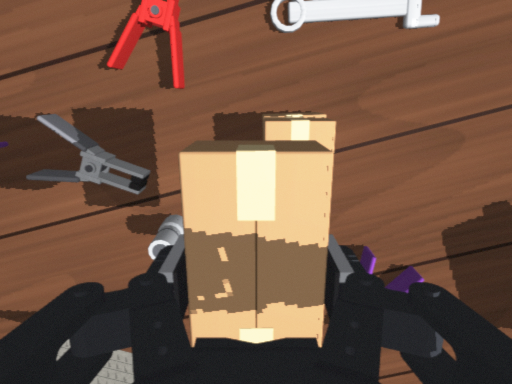

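View pics/t2.png

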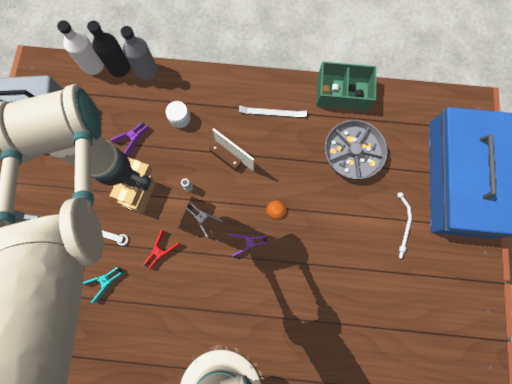

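The wrist view shows the carton held square, with its top at about (256,190), and the column strip at (300,133). The column centre by wrist is (0.502,0.290), which agrees with the top camera to 2 mm.

Emit:
{"method": "apply_moves", "body": {"moves": [0.05, 0.0005, 0.008, 0.005, 0, 0.006, 0, 0.05, 0.0005, 0.009, 0.01, 0, 0.006, 0, 0.05, 0, 0.008, 0.012, 0, 0.006, 0, 0.05, 0, 0.005, 0.014, 0, 0, 0, 0.05, 0, 0.003, 0.014, 0, 0, 0, 0.05, 0, 0.001, 0.012, 0, 0, 0, 0.05, 0, 0, 0.008, 0, 0, 0, 0.05, 0, 0, 0, 0, 0, 0]}}

```text
clock: 7.02
position: [0.5045, 0.2841, 0.0996]
ee_rot: [-0.002, 0.134, 0.991, -0.001]
contact_force: [-0.8, 1.3, -2.0]
width: 0.0555
```

Run:
```python
from h import *
plan([.503,.2905,.078],75.2,4,2,.05)
```

```text
pos [0.5045 0.2841 0.0996] yaw 74.61 tilt [-0.0051 -0.0021] w 0.0555 t 7.02
dp [-0.0015  0.0064 -0.0216] per row mm 5.6 rotvec tot [-0.0034 -0.0044 -0.0102] deg/row 0.33368328872488334
[0.05, 0.0007, 0.0015, 0.0054, -0.002, -0.002, -0.005]
[0.05, 0.0008, 0.0015, 0.0054, -0.002, -0.002, -0.005]
[0.05, 0.0008, 0.0014, 0.0054, -0.0, -0.0, -0.0]
[0.05, 0.0008, 0.0014, 0.0054, -0.0, -0.0, -0.0]
```

Emit:
{"method": "apply_moves", "body": {"moves": [0.05, 0.001, 0.002, 0.004, -0.002, -0.002, -0.005, 0.05, 0.001, 0.002, 0.005, -0.002, -0.002, -0.005, 0.05, 0.001, 0.0015, 0.005, 0, 0, 0, 0.05, 0, 0.001, 0.005, 0, 0, 0, 0.05, 0, 0, 0.002, 0, 0, 0, 0.05, 0, 0, 0, 0, 0, 0, 0.05, 0, 0, 0, 0, 0, 0, 0.05, 0, 0, 0, 0, 0, 0]}}

```text
clock: 7.68
position: [0.504, 0.292, 0.0768]
ee_rot: [0.0, 0.129, 0.992, 0.001]
contact_force: [-0.9, 0.5, -2.1]
width: 0.0551
```

Run:
```python
from h import *
plan([.503,.2905,.074],75.2,4,2,.05)
shot('side','s3.png')
d=shot('side');i2=cv2.cvtColor(d['image'],cv2.COLOR_RGB2BGR)
cv2.imwrite('pics/s3c.png',cv2.resize(i2[60:200,170:300],None,fx=4,fy=4,interpolation=cv2.INTER_CUBIC))
```

```text
pos [0.504  0.292  0.0768] yaw 75.2 tilt [0.0011 0.0015] w 0.0551 t 7.68
dp [-0.001  -0.0015 -0.0028] per row mm 0.8 rotvec tot [ 0.0018  0.0007 -0.0001] deg/row 0.05500187324591748
[0.05, 0.0001, -0.0004, 0.0007, 0.001, 0.0, -0.0]
[0.05, 0.0001, -0.0004, 0.0007, 0.001, 0.0, -0.0]
[0.05, 0.0001, -0.0004, 0.0007, 0.0, 0.0, -0.0]
[0.05, 0.0001, -0.0004, 0.0007, 0.0, 0.0, -0.0]
```

View pics/s3c.png

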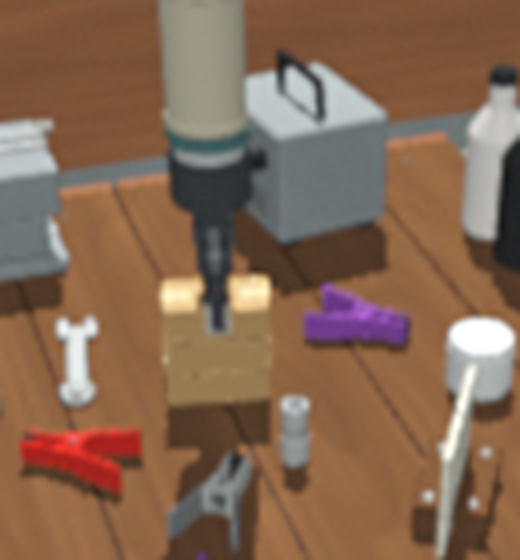

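The side view shows the carton flush with the column sides at crop (216,340). I lower the last 3 mm slowly.

Emit:
{"method": "apply_moves", "body": {"moves": [0.05, 0, -0.001, 0.001, 0.001, 0, 0, 0.05, 0, 0, 0.001, 0, 0, 0, 0.05, 0, 0, 0.001, 0, 0, 0, 0.05, 0, 0, 0.0005, 0, 0, 0, 0.05, 0, 0, 0, 0, 0, 0, 0.05, 0, 0, 0, 0, 0, 0, 0.05, 0, 0, 0, 0, 0, 0, 0.05, 0, 0, 0, 0, 0, 0]}}

```text
clock: 8.45
position: [0.5045, 0.2911, 0.074]
ee_rot: [0.001, 0.129, 0.992, 0.001]
contact_force: [-0.7, -0.7, -2.3]
width: 0.0553
```

Emit:
{"method": "apply_moves", "body": {"moves": [0.05, 0, 0, 0.001, 0, 0, 0, 0.05, 0, 0, 0.001, 0, 0, 0, 0.05, 0, 0, 0, 0, 0, 0, 0.05, 0, 0, 0, 0, 0, 0, 0.05, 0, 0, 0, 0, 0, 0, 0.05, 0, 0, 0, 0, 0, 0, 0.05, 0, 0, 0, 0, 0, 0, 0.05, 0, 0, 0, 0, 0, 0]}}

```text
clock: 9.12
position: [0.5047, 0.2912, 0.074]
ee_rot: [0.002, 0.129, 0.992, 0.001]
contact_force: [-0.2, -0.3, 0.7]
width: 0.0556
```

Force went from -2.3 to +0.7 N with no further descent, so the carton is seated. I release it.

Emit:
{"method": "apply_moves", "body": {"moves": [0.058, 0, 0, 0, 0, 0, 0, 0.062, 0, 0, 0, 0, 0, 0, 0.066, 0, 0, 0, 0, 0, 0, 0.07, 0, 0, 0, 0, 0, 0, 0.075, 0, 0, 0, 0, 0, 0, 0.08, 0, 0, 0, 0, 0, 0, 0.085, 0, 0, 0, 0, 0, 0, 0.085, 0, 0, 0, 0, 0, 0]}}

```text
clock: 9.78
position: [0.5062, 0.2918, 0.0753]
ee_rot: [0.003, 0.129, 0.992, 0.002]
contact_force: [-0.0, 0.8, 0.0]
width: 0.0851
```

Emit:
{"method": "apply_moves", "body": {"moves": [0.085, 0, 0, -0.01, 0, 0, 0, 0.085, 0, 0, -0.015, 0, 0, 0, 0.085, 0, 0, -0.02, 0, 0, 0, 0.085, 0, 0, -0.025, 0, 0, 0, 0.085, 0, 0, -0.025, 0, 0, 0, 0.085, 0, 0, -0.02, 0, 0, 0, 0.085, 0, 0, -0.01, 0, 0, 0, 0.085, 0, 0, 0, 0, 0, 0]}}

```text
clock: 10.45
position: [0.5043, 0.291, 0.2095]
ee_rot: [0.003, 0.129, 0.992, 0.002]
contact_force: [-1.0, -0.4, 0.2]
width: 0.0853
```

Run:
```python
from h import *
d=shot('wrist','w4.png');np.savez('/tmp/w4.npz',**d); W=cloud(d);Z=W[...,2]
for a,b in [(.09,.115),(.055,.085)]:
    m=(Z>a)&(Z<b)&(abs(W[...,0]-.5)<.09)&(abs(W[...,1]-.29)<.09)
    n,l,st,c=cv2.connectedComponentsWithStats(m.astype(np.uint8)); k=1+np.argmax(st[1:,4]); print(st[k]);p=W[l==k]; print(np.median(p[:,2]),cv2.minAreaRect((p[:,:2]*1e3).astype(np.float32)))
# clamp
m=(Z>.019)&(Z<.034)&(abs(W[...,0]-.44)<.07)&(abs(W[...,1]-.095)<.07)
print(m.sum())
plan([.424,.068,.17],-40,16)
```

```text
[ 219  123   73  122 8430]
0.10145053842023184 ((503.6189880371094, 290.50592041015625), (56.17849349975586, 100.81529235839844), 75.2877197265625)
[222 119  67   4 208]
0.06863501695811183 ((454.6884765625, 302.5316162109375), (55.26871871948242, 1.665612816810608), 76.20270538330078)
1872
pos [0.5041 0.2909 0.2087] yaw 75.18 tilt [0.0052 0.0021] w 0.0849 t 10.5
dp [-0.0801 -0.2229 -0.0387] per row mm 15.0 rotvec tot [ 6.7000e-03 -5.0000e-04  2.0103e+00] deg/row 7.198887895586458
[0.085, 0.0013, -0.0148, 0.0024, 0.0, -0.0, 0.126]
[0.085, -0.0006, -0.0148, 0.0024, 0.0, -0.0, 0.126]
[0.085, -0.0024, -0.0146, 0.0024, 0.0, -0.0, 0.126]
[0.085, -0.0042, -0.0142, 0.0024, 0.0, -0.0, 0.126]
[0.085, -0.006, -0.0135, 0.0024, 0.0, -0.0, 0.126]
[0.085, -0.0076, -0.0127, 0.0024, 0.0, -0.0, 0.126]
[0.085, -0.0092, -0.0116, 0.0024, 0.0, -0.0, 0.126]
[0.085, -0.0105, -0.0104, 0.0024, 0.0, -0.0, 0.126]
[0.085, -0.0118, -0.009, 0.0024, 0.0, -0.0, 0.126]
[0.085, -0.0128, -0.0074, 0.0024, 0.0, -0.0, 0.126]
[0.085, -0.0136, -0.0058, 0.0024, 0.0, -0.0, 0.126]
[0.085, -0.0142, -0.004, 0.0024, 0.0, -0.0, 0.126]
[0.085, -0.0146, -0.0022, 0.0024, 0.0, -0.0, 0.126]
[0.085, -0.0148, -0.0004, 0.0024, 0.0, -0.0, 0.126]
[0.085, -0.0147, 0.0015, 0.0024, 0.0, -0.0, 0.126]
[0.085, -0.0144, 0.0033, 0.0024, 0.0, -0.0, 0.126]
```

View pics/w4.png

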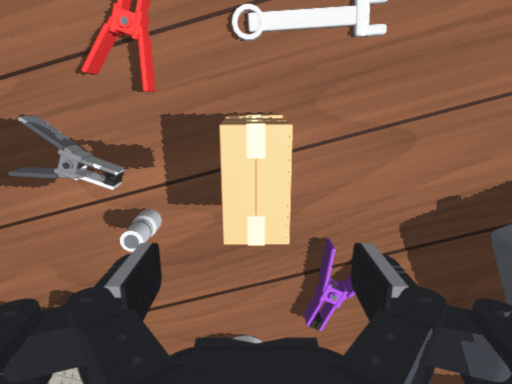

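The carton sits at (0.5036,0.2905), yaw 75.3°, in line with the column beneath and flat. Wrist pixel (256,185) is its centre, and the grey clamp is at (68,163). Next I move to above the clamp while turning.

Emit:
{"method": "apply_moves", "body": {"moves": [0.085, 0.001, -0.015, 0.002, 0, 0, 0.122, 0.085, -0.001, -0.015, 0.002, 0, 0, 0.122, 0.085, -0.003, -0.015, 0.002, 0, 0, 0.122, 0.085, -0.004, -0.014, 0.002, 0, 0, 0.122, 0.085, -0.006, -0.014, 0.002, 0, 0, 0.122, 0.085, -0.008, -0.013, 0.002, 0, 0, 0.122, 0.085, -0.009, -0.012, 0.002, 0, 0, 0.122, 0.085, -0.01, -0.01, 0.002, 0, 0, 0.122]}}

```text
clock: 11.17
position: [0.459, 0.1753, 0.1854]
ee_rot: [-0.002, 0.589, 0.808, -0.001]
contact_force: [0.2, 0.5, -0.8]
width: 0.0851
```

Emit:
{"method": "apply_moves", "body": {"moves": [0.085, -0.012, -0.009, 0.002, 0, 0, 0.122, 0.085, -0.013, -0.008, 0.002, 0, 0, 0.122, 0.085, -0.014, -0.006, 0.002, 0, 0, 0.122, 0.085, -0.014, -0.004, 0.002, 0, 0, 0.122, 0.085, -0.015, -0.002, 0.002, 0, 0, 0.122, 0.085, -0.015, 0, 0.002, 0, 0, 0.122, 0.085, -0.012, 0.001, 0.002, 0, 0, 0.122, 0.085, 0, 0, 0, 0, 0, 0]}}

```text
clock: 11.83
position: [0.4139, 0.0719, 0.163]
ee_rot: [-0.005, 0.877, 0.481, -0.01]
contact_force: [-0.8, 0.2, 0.0]
width: 0.0851
```

Run:
```python
from h import *
plan([.424,.068,.15],-37.5,8)
```

```text
pos [0.4139 0.0719 0.163 ] yaw -32.53 tilt [-0.0226 -0.002 ] w 0.0851 t 11.83
dp [ 0.0101 -0.0039 -0.013 ] per row mm 2.1 rotvec tot [-0.0174  0.0147  0.0869] deg/row 0.6435072670406076
[0.085, 0.0003, 0.0014, 0.0016, -0.002, 0.002, 0.011]
[0.085, 0.0003, 0.0013, 0.0016, -0.002, 0.002, 0.011]
[0.085, 0.0003, 0.0013, 0.0016, -0.002, 0.002, 0.011]
[0.085, 0.0003, 0.0013, 0.0016, -0.002, 0.002, 0.011]
[0.085, 0.0003, 0.0013, 0.0016, -0.002, 0.002, 0.011]
[0.085, 0.0003, 0.0013, 0.0016, -0.002, 0.002, 0.011]
[0.085, 0.0004, 0.0013, 0.0016, -0.002, 0.002, 0.011]
[0.085, 0.0004, 0.0013, 0.0016, -0.002, 0.002, 0.011]
```

Emit:
{"method": "apply_moves", "body": {"moves": [0.085, 0, 0.003, 0.003, -0.005, 0.005, 0.025, 0.085, 0, 0.003, 0.003, -0.005, 0.004, 0.025, 0.085, 0, 0.003, 0.003, -0.004, 0.004, 0.025, 0.085, 0, 0.002, 0.003, -0.003, 0.002, 0.012, 0.085, 0, 0, 0, 0, 0, 0, 0.085, 0, 0, 0, 0, 0, 0, 0.085, 0, 0, 0, 0, 0, 0, 0.085, 0, 0, 0, 0, 0, 0]}}

```text
clock: 12.5
position: [0.4239, 0.0675, 0.1479]
ee_rot: [-0.001, 0.896, 0.443, 0.0]
contact_force: [-0.2, 0.5, 0.7]
width: 0.0849
```

Run:
```python
from h import *
plan([.424,.068,.15],-37.5,1)
d=shot('wrist','w5.png');np.savez('/tmp/w5.npz',**d); W=cloud(d);Z=W[...,2]
m=(Z>.020)&(Z<.036)&(abs(W[...,0]-.44)<.08)&(abs(W[...,1]-.095)<.08)
n,l,st,c=cv2.connectedComponentsWithStats(m.astype(np.uint8),connectivity=8); k=1+np.argmax(st[1:,4]); print(st[1:]); 
p=W[l==k]
y=np.radians(52.5);o=np.array([.4478,.0986])
ax=np.array([np.cos(y),np.sin(y)]);ay=np.array([-ax[1],ax[0]])
q=np.stack([(p[:,:2]-o)@ax,(p[:,:2]-o)@ay],1)*1e3
for a in range(-65,65,5):
    s=q[(q[:,0]>=a)&(q[:,0]<a+5)]
    if len(s): print(a,len(s),np.round([s[:,1].min(),s[:,1].max(),s[:,1].min()/2+s[:,1].max()/2],1))
print(q.min(0),q.max(0))
```

```text
pos [0.4239 0.0675 0.1479] yaw -37.39 tilt [-0.0004  0.0027] w 0.0849 t 12.5
dp [0.0001 0.0005 0.0021] per row mm 2.1 rotvec tot [-0.002  -0.0019  0.0019] deg/row 0.19055366154458378
[0.085, 0.0005, -0.0002, -0.0021, -0.002, -0.002, 0.002]
[[ 218   64   75  131 2338]
 [ 112  130   29   11  184]
 [ 271  232    9   11   64]]
-50 20 [-30.4  31.6   0.6]
-45 65 [-31.3  31.6   0.2]
-40 74 [-30.3  29.7  -0.3]
-35 76 [-28.5  28.6   0.1]
-30 76 [-26.6  27.    0.2]
-25 77 [-24.8  26.    0.6]
-20 76 [-23.1  24.1   0.5]
-15 79 [-21.3  23.3   1. ]
-10 77 [-19.5  21.5   1. ]
-5 175 [-17.7  20.6   1.4]
0 249 [-16.2  18.2   1. ]
5 223 [-12.8  16.5   1.8]
10 193 [-10.3  14.7   2.2]
15 145 [-10.2  14.6   2.2]
20 61 [-7.8 13.   2.6]
25 74 [-7.8 13.   2.6]
30 61 [-7.7 12.9  2.6]
35 70 [-6.8 12.9  3. ]
40 75 [-6.8 13.6  3.4]
45 176 [-6.8 13.5  3.4]
50 178 [-6.7 13.5  3.4]
55 38 [-6.7 13.4  3.3]
[-47.35631597 -31.26099564] [56.49414502 31.62360909]
```

View pics/w5.png

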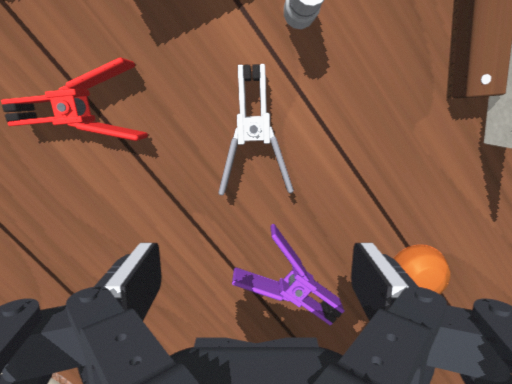

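The wrist view shows the grey clamp with pin (254,129), black jaws (252,70) and handle ends (222,192) and (291,190). The purple one is at (295,285). I check finger clearance to the purple clamp and the exact grip point.

Run:
```python
from h import *
d=dict(np.load('/tmp/w5.npz')); W=cloud(d);Z=W[...,2]
print('pin',W[129,254],'tipL',W[70,242],'R',W[70,263],'hl',W[188,224],'hr',W[187,289])
y=np.radians(54.4);g=np.array([.4297,.0759]);ax=np.array([np.cos(y),np.sin(y)]);ay=np.array([-ax[1],ax[0]])
im=d['image'].astype(int)
pur=(im[...,2]>im[...,1]+40)&(im[...,0]>im[...,1]+20)&(Z>.003)&(Z<.04)
p=W[pur]; q=np.stack([(p[:,:2]-g)@ax,(p[:,:2]-g)@ay],1)*1e3
print(len(q),q.min(0),q.max(0)); print(q[np.argsort(-q[:,0])][:60:6].round(1))
m=(Z>.020)&(Z<.036)&(abs(W[...,0]-.44)<.08)&(abs(W[...,1]-.095)<.08)
n,l,st,c=cv2.connectedComponentsWithStats(m.astype(np.uint8),connectivity=8); k=1+np.argmax(st[1:,4])
p=W[l==k];q=np.stack([(p[:,:2]-g)@ax,(p[:,:2]-g)@ay],1)*1e3
for a in range(-25,90,5):
    s=q[(q[:,0]>=a)&(q[:,0]<a+5)]
    if len(s): print(a,len(s),np.round([s[:,1].min(),s[:,1].max(),s[:,1].min()/2+s[:,1].max()/2],1))
plan([.4297,.0759,.05],-35.6,8,4,.074)
```

```text
pin [0.45158721 0.1051374  0.02839796] tipL [0.47131499 0.14620768 0.0239975 ] R [0.48417139 0.13629397 0.02484135] hl [0.40164573 0.08153108 0.0271942 ] hr [0.44568736 0.04900754 0.02715329]
2842 [-150.91774774  -80.15487876] [-54.57036898  24.35217241]
[[-54.6 -15.2]
 [-55.  -14.1]
 [-55.1 -15.8]
 [-55.2 -16.3]
 [-55.5 -14.4]
 [-55.5 -13.5]
 [-55.6 -13.8]
 [-55.7 -16.2]
 [-56.1 -17.3]
 [-56.4 -17.6]]
-20 31 [-31.3  31.6   0.2]
-15 70 [-31.3  31.6   0.1]
-10 72 [-29.7  29.4  -0.2]
-5 75 [-27.9  28.2   0.1]
0 79 [-26.4  26.4   0. ]
5 74 [-24.7  25.3   0.3]
10 78 [-23.1  23.2   0. ]
15 78 [-21.5  22.2   0.4]
20 82 [-19.9  20.3   0.2]
25 209 [-18.3  19.2   0.5]
30 233 [-16.1  16.7   0.3]
35 225 [-14.5  14.8   0.1]
40 203 [-12.2  12.8   0.3]
45 106 [-12.4  12.6   0.1]
50 67 [-10.1  10.6   0.3]
55 69 [-10.2  10.6   0.2]
60 65 [-9.5 10.4  0.4]
65 70 [-9.6 10.1  0.2]
70 80 [-9.8 10.7  0.5]
75 180 [-9.9 10.4  0.3]
80 178 [-10.   10.2   0.1]
85 14 [-9.3 10.   0.4]
pos [0.4239 0.0675 0.148 ] yaw -37.4 tilt [-0.0003  0.0027] w 0.085 t 12.55
dp [ 0.0058  0.0084 -0.098 ] per row mm 12.3 rotvec tot [-0.0018 -0.002  -0.0314] deg/row 0.45087907207726924
[0.074, 0.0013, -0.0, 0.0122, -0.0, -0.001, -0.008]
[0.074, 0.0013, -0.0, 0.0122, -0.0, -0.001, -0.008]
[0.074, 0.0013, -0.0, 0.0122, -0.0, -0.001, -0.008]
[0.074, 0.0013, -0.0, 0.0122, -0.0, -0.001, -0.008]
[0.074, 0.0013, -0.0, 0.0122, -0.0, -0.0, -0.0]
[0.074, 0.0013, -0.0, 0.0122, -0.0, -0.0, -0.0]
[0.074, 0.0013, -0.0, 0.0122, -0.0, -0.0, -0.0]
[0.074, 0.0013, -0.0, 0.0122, -0.0, -0.0, -0.0]
```

Emit:
{"method": "apply_moves", "body": {"moves": [0.085, 0.0013, 0, 0.011, 0, -0.001, -0.008, 0.085, 0.0013, 0, 0.011, 0, -0.001, -0.008, 0.085, 0.0013, 0, 0.012, 0, 0, -0.008, 0.085, 0.0013, 0, 0.013, 0, 0, -0.008, 0.085, 0.0013, 0, 0.013, 0, 0, 0, 0.085, 0.0013, 0, 0.013, 0, 0, 0, 0.085, 0.0013, 0, 0.01, 0, 0, 0, 0.085, 0, 0, 0, 0, 0, 0]}}

```text
clock: 13.22
position: [0.433, 0.076, 0.0646]
ee_rot: [0.001, 0.888, 0.459, 0.004]
contact_force: [-0.2, 0.1, -0.7]
width: 0.0848
```

Run:
```python
from h import *
plan([.4297,.0759,.003],-35.6,6,3,.085)
```

```text
pos [0.433  0.076  0.0646] yaw -35.32 tilt [0.0074 0.0012] w 0.0848 t 13.22
dp [-0.0033 -0.0001 -0.0616] per row mm 10.3 rotvec tot [ 0.0053 -0.0053  0.0048] deg/row 0.16989090167824042
[0.085, -0.0004, -0.0005, 0.0103, 0.002, -0.002, 0.002]
[0.085, -0.0004, -0.0005, 0.0103, 0.002, -0.002, 0.002]
[0.085, -0.0004, -0.0005, 0.0103, 0.002, -0.002, 0.002]
[0.085, -0.0003, -0.0004, 0.0103, 0.0, -0.0, 0.0]
[0.085, -0.0003, -0.0004, 0.0103, 0.0, -0.0, 0.0]
[0.085, -0.0003, -0.0004, 0.0103, 0.0, -0.0, 0.0]
```

Emit:
{"method": "apply_moves", "body": {"moves": [0.085, -0.0005, -0.001, 0.009, 0.002, -0.002, 0.002, 0.085, -0.0005, -0.001, 0.01, 0.002, -0.002, 0.002, 0.085, -0.0005, -0.001, 0.01, 0.001, -0.001, 0, 0.085, -0.0005, 0, 0.01, 0, 0, 0, 0.085, 0, 0, 0.01, 0, 0, 0, 0.085, 0, 0, 0.006, 0, 0, 0, 0.085, 0, 0, 0.001, 0, 0, 0, 0.085, 0, 0, 0, 0, 0, 0]}}

```text
clock: 13.88
position: [0.4327, 0.0764, 0.0079]
ee_rot: [0.002, 0.889, 0.458, 0.003]
contact_force: [0.4, 0.2, 0.1]
width: 0.0852
```

Run:
```python
from h import *
plan([.4297,.0759,.003],-35.6,1)
shot('wrist','w6.png')
```

```text
pos [0.4327 0.0764 0.0079] yaw -35.54 tilt [ 0.0068 -0.    ] w 0.0852 t 13.88
dp [-0.003  -0.0005 -0.0049] per row mm 5.8 rotvec tot [ 0.0056 -0.004   0.0011] deg/row 0.3966714348548572
[0.085, -0.0022, -0.0022, 0.0049, 0.006, -0.004, 0.001]
```

View pics/w6.png

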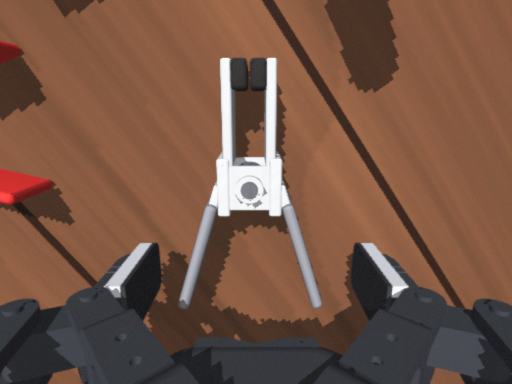

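The handles lie between the fingers, centred at (251,300) against a finger midline of 256. I correct the last 2 mm and 5 mm down.

Emit:
{"method": "apply_moves", "body": {"moves": [0.085, -0.001, -0.001, 0.002, 0.003, -0.003, 0.001, 0.085, -0.001, -0.001, 0.002, 0.003, -0.002, 0, 0.085, -0.001, -0.001, 0.001, 0, 0, 0, 0.085, 0, 0, 0, 0, 0, 0, 0.072, 0, 0, 0, 0, 0, 0, 0.066, 0, 0, 0, 0, 0, 0, 0.062, 0, 0, 0, 0, 0, 0, 0.062, 0, 0, 0, 0, 0, 0], "newtons": 28}}

```text
clock: 14.6
position: [0.43, 0.0757, 0.0047]
ee_rot: [0.001, 0.889, 0.457, 0.001]
contact_force: [0.3, 0.2, -0.9]
width: 0.0622
```

Run:
```python
from h import *
plan([.4297,.0759,.003],-35.6,1)
shot('wrist','w7.png')
```

```text
pos [0.43   0.0757 0.0047] yaw -35.6 tilt [ 0.0034 -0.0006] w 0.0622 t 14.6
dp [-0.0003  0.0002 -0.0017] per row mm 1.7 rotvec tot [ 0.0031 -0.0015 -0.    ] deg/row 0.1952421414769017
[0.085, 0.0, -0.0004, 0.0017, 0.003, -0.001, -0.0]
```

View pics/w7.png

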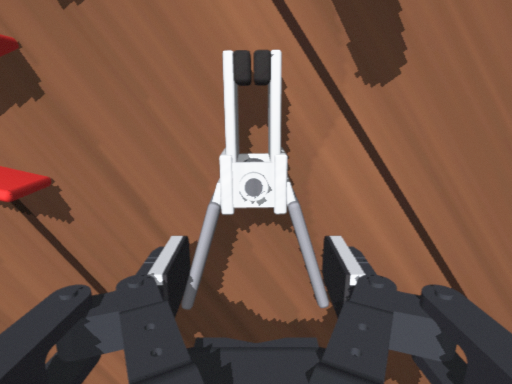

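Now centred, with handles at (188,300) and (322,300). Squeeze.

Emit:
{"method": "apply_moves", "body": {"moves": [0.056, 0, 0, 0.001, 0.001, 0, 0, 0.052, 0, 0, 0, 0, 0, 0, 0.048, 0, 0, 0, 0, 0, 0, 0.043, 0, 0, 0, 0, 0, 0, 0.038, 0, 0, 0, 0, 0, 0, 0.033, 0, 0, 0, 0, 0, 0, 0.025, 0, 0, 0, 0, 0, 0, 0.02, 0, 0, 0, 0, 0, 0], "newtons": 28}}

```text
clock: 15.32
position: [0.4313, 0.0753, 0.0068]
ee_rot: [0.002, 0.889, 0.458, 0.002]
contact_force: [-0.5, -0.7, -0.5]
width: 0.0284
```

Emit:
{"method": "apply_moves", "body": {"moves": [0.02, 0, 0, 0, 0, 0, 0, 0.02, 0, 0, 0, 0, 0, 0, 0.02, 0, 0, 0, 0, 0, 0, 0.02, 0, 0, 0, 0, 0, 0, 0.02, 0, 0, 0, 0, 0, 0, 0.02, 0, 0, 0, 0, 0, 0, 0.02, 0, 0, 0, 0, 0, 0, 0.02, 0, 0, 0, 0, 0, 0]}}

```text
clock: 15.98
position: [0.4313, 0.0752, 0.0066]
ee_rot: [0.002, 0.889, 0.458, 0.002]
contact_force: [-0.7, -1.1, 2.2]
width: 0.0287
```

Run:
```python
from h import *
plan([.4297,.0759,.003],-35.6,1)
d=shot('wrist','w8.png');np.savez('/tmp/w8.npz',**d)
```

```text
pos [0.4313 0.0752 0.0066] yaw -35.52 tilt [ 0.0055 -0.0008] w 0.0287 t 15.98
dp [-0.0016  0.0007 -0.0036] per row mm 4.0 rotvec tot [ 0.005  -0.0026  0.0014] deg/row 0.32898076194433185
[0.085, -0.0004, -0.0017, 0.0036, 0.005, -0.003, 0.001]
```

View pics/w8.png

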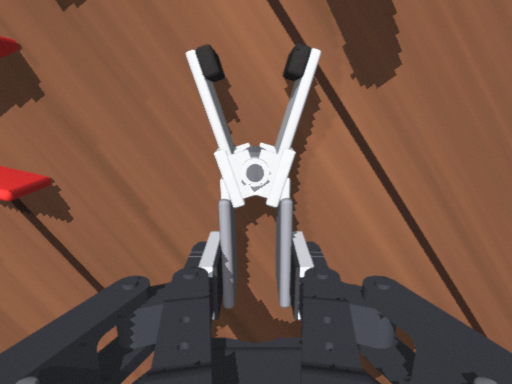

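Squeezed home at 28.7 mm: the handles are parallel and the jaws wide open at (207,62) and (298,62). Lift.

Emit:
{"method": "apply_moves", "body": {"moves": [0.02, 0, 0, -0.006, 0, 0, 0, 0.02, 0, 0, -0.012, 0, 0, 0, 0.02, 0, 0, -0.02, 0, 0, 0, 0.02, 0, 0, -0.025, 0, 0, 0, 0.02, 0, 0, -0.025, 0, 0, 0, 0.02, 0, 0, -0.022, 0, 0, 0, 0.02, 0, 0, -0.014, 0, 0, 0, 0.02, 0, 0, 0, 0, 0, 0]}}

```text
clock: 16.7
position: [0.4281, 0.0754, 0.1351]
ee_rot: [-0.0, 0.889, 0.458, -0.001]
contact_force: [0.2, 0.5, -0.0]
width: 0.0289
```

Run:
```python
from h import *
s=dict(np.load('/tmp/top0.npz')); W=cloud(s);Z=W[...,2]
v,u=np.mgrid[:384,:512]
B=(u>205)&(u<262)&(v>125)&(v<175)
for a,b in [(.1,.12),(.105,.116),(.04,.095)]:
    p=W[B&(Z>a)&(Z<b)]; c=p[:,:2].mean(0); U,S,V=np.linalg.svd(p[:,:2]-c); dr=V[0]*np.sign(V[0][1]); t=(p[:,:2]-c)@dr
    print(len(p),c,np.degrees(np.arctan2(dr[1],dr[0])),c+dr*t.min(),c+dr*t.max(),t.max()-t.min(),np.abs((p[:,:2]-c)@V[1]).max())
s=dict(np.load('/tmp/side0.npz')); W=cloud(s);Z=W[...,2]
for a,b in [(.104,.12),(.04,.1)]:
    m=(np.hypot(W[...,0]-.64,W[...,1]-.03)<.1)&(Z>a)&(Z<b)
    p=W[m]; c=p[:,:2].mean(0); U,S,V=np.linalg.svd(p[:,:2]-c); dr=V[0]*np.sign(V[0][1]); t=(p[:,:2]-c)@dr
    print('side',len(p),c,np.degrees(np.arctan2(dr[1],dr[0])),c+dr*t.min(),c+dr*t.max(),np.abs((p[:,:2]-c)@V[1]).max())
plan([.536,-.129,.16],-33,12,6,.02)
d=shot('wrist','w9.png');np.savez('/tmp/w9.npz',**d)
W=cloud(d); st=manip.get_state(); q=st['ee_rot'];R=Ro.from_quat(np.r_[q[1:],q[0]])
T=(W.reshape(-1,3)-st['position'])@R.as_matrix(); T=T.reshape(W.shape); np.save('/tmp/T9.npy',T)
m=(abs(T[...,2]+.01)<.05)&(T[...,0]>.015)&(T[...,0]<.11)&(abs(T[...,1])<.05)
m=m&(T[...,2]<.02)
print(m.sum(), 'pinpix')
for a in range(15,110,5):
    q=T[m&(T[...,0]>=a/1e3)&(T[...,0]<(a+5)/1e3)]*1e3
    if len(q): print(a,len(q),q[:,1].min().round(1),q[:,1].max().round(1),np.median(q[:,2]).round(1),q[:,2].min().round(1))
```

```text
128 [0.63897228 0.03120178] 57.06103350905505 [ 0.60187274 -0.02605995] [0.67799455 0.09143116] 0.13999531971200668 0.0031237880932010564
103 [0.64022761 0.03268204] 57.05994866659977 [ 0.60245679 -0.02561336] [0.67820434 0.09129524] 0.13930295151683048 0.002876452570338707
229 [0.63799107 0.03177314] 57.225969854669124 [ 0.60103061 -0.02563539] [0.67674554 0.09196821] 0.13986906754377484 0.004435538049406209
side 43 [0.63958414 0.02649269] 57.03075774895317 [ 0.60612894 -0.02508439] [0.68080716 0.09004524] 0.0025208935694032214
side 80 [0.6358692  0.01875817] 56.43091023953668 [ 0.60445279 -0.02858272] [0.68245145 0.08895222] 0.002903317564050161
pos [0.4281 0.0754 0.1351] yaw -35.53 tilt [-0.0023 -0.0009] w 0.0289 t 16.7
dp [ 0.1079 -0.2044  0.0249] per row mm 19.4 rotvec tot [-0.0014  0.002  -0.0442] deg/row 0.42243814193298285
[0.02, -0.0086, 0.0172, -0.0021, -0.0, 0.0, -0.007]
[0.02, -0.0088, 0.0171, -0.0021, -0.0, 0.0, -0.007]
[0.02, -0.0089, 0.0171, -0.0021, -0.0, 0.0, -0.007]
[0.02, -0.009, 0.017, -0.0021, -0.0, 0.0, -0.007]
[0.02, -0.0091, 0.017, -0.0021, -0.0, 0.0, -0.007]
[0.02, -0.0093, 0.0169, -0.0021, -0.0, 0.0, -0.007]
[0.02, -0.0094, 0.0168, -0.0021, -0.0, 0.0, -0.0]
[0.02, -0.0094, 0.0168, -0.0021, -0.0, 0.0, -0.0]
[0.02, -0.0094, 0.0168, -0.0021, -0.0, 0.0, -0.0]
[0.02, -0.0094, 0.0168, -0.0021, -0.0, 0.0, -0.0]
[0.02, -0.0094, 0.0168, -0.0021, -0.0, 0.0, -0.0]
[0.02, -0.0094, 0.0168, -0.0021, -0.0, 0.0, -0.0]
9322 pinpix
15 377 -13.9 15.9 -21.2 -23.8
20 345 -14.1 15.6 -21.2 -23.2
25 444 -14.1 15.6 -20.8 -23.3
30 770 -13.4 15.3 -19.3 -23.1
35 792 -13.1 14.6 -19.5 -23.9
40 872 -13.5 14.7 -20.0 -24.6
45 1305 -15.0 16.1 -19.0 -23.9
50 478 -14.5 15.7 -18.1 -20.8
55 417 -15.9 16.5 -18.1 -20.5
60 429 -17.5 18.0 -17.9 -20.0
65 440 -19.2 19.6 -17.9 -20.4
70 473 -20.8 21.4 -17.9 -20.1
75 816 -22.5 22.6 -18.2 -21.4
80 948 -23.9 24.2 -18.8 -21.2
85 416 -23.9 24.5 -18.6 -20.8
```

View pics/w9.png

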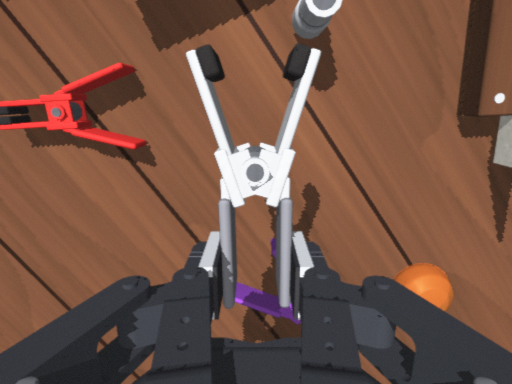

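Lifted and level in the fingers, jaw tips 89 mm ahead of the TCP, lateral offset under 0.5 mm. The card edge is at about (0.603,-0.026), yaw 57°. I go to a standoff point.

Emit:
{"method": "apply_moves", "body": {"moves": [0.02, -0.006, 0.013, -0.002, 0, 0, -0.007, 0.02, -0.009, 0.017, -0.002, 0, 0, -0.007, 0.02, -0.009, 0.018, 0, 0, 0, -0.007, 0.02, -0.009, 0.018, 0, 0, 0, -0.007, 0.02, -0.01, 0.018, 0, 0, 0, -0.007, 0.02, -0.01, 0.018, 0, 0, 0, -0.007, 0.02, -0.01, 0.018, 0, 0, 0, 0, 0.02, -0.01, 0.018, 0, 0, 0, 0]}}

```text
clock: 17.42
position: [0.4933, -0.0632, 0.1263]
ee_rot: [-0.008, 0.877, 0.48, -0.01]
contact_force: [0.5, -0.2, -0.3]
width: 0.0282
```

Run:
```python
from h import *
plan([.5344,-.1317,.12],-33,5,3,.02)
```

```text
pos [ 0.4933 -0.0632  0.1263] yaw -32.65 tilt [-0.0249  0.0046] w 0.0282 t 17.42
dp [ 0.0411 -0.0685 -0.0063] per row mm 16.0 rotvec tot [-0.0234  0.0097  0.0062] deg/row 0.4986019271630977
[0.02, -0.0071, 0.0143, 0.001, -0.008, 0.003, 0.002]
[0.02, -0.0071, 0.0143, 0.0011, -0.008, 0.003, 0.002]
[0.02, -0.007, 0.0144, 0.0012, -0.008, 0.003, 0.002]
[0.02, -0.007, 0.0144, 0.0013, -0.0, 0.0, 0.0]
[0.02, -0.007, 0.0144, 0.0013, -0.0, 0.0, 0.0]
```

Emit:
{"method": "apply_moves", "body": {"moves": [0.02, -0.007, 0.015, 0.001, -0.008, 0.003, 0.002, 0.02, -0.007, 0.015, 0.001, -0.008, 0.003, 0.002, 0.02, -0.007, 0.014, 0.001, -0.007, 0.003, 0.002, 0.02, -0.007, 0.013, 0.001, 0, 0, 0, 0.02, -0.005, 0.01, 0.001, 0, 0, 0, 0.02, 0, 0, 0, 0, 0, 0, 0.02, 0, 0, 0, 0, 0, 0, 0.02, 0, 0, 0, 0, 0, 0]}}

```text
clock: 18.08
position: [0.533, -0.1344, 0.1137]
ee_rot: [-0.003, 0.88, 0.475, -0.003]
contact_force: [-0.3, 0.7, -0.2]
width: 0.0289
```

Run:
```python
from h import *
plan([.5344,-.1317,.12],-33,5,3,.02)
d=shot('wrist','w10.png');np.savez('/tmp/w10.npz',**d)
W=cloud(d);Z=W[...,2]
m=(np.hypot(W[...,0]-.64,W[...,1]-.03)<.1)&(Z>.1)&(Z<.118)
p=W[m]
if len(p):
    c=p[:,:2].mean(0); U,S,V=np.linalg.svd(p[:,:2]-c,full_matrices=False); dr=V[0]*np.sign(V[0][1]); t=(p[:,:2]-c)@dr
    print('wrist card',len(p),c,np.degrees(np.arctan2(dr[1],dr[0])),c+dr*t.min(),c+dr*t.max(),np.abs((p[:,:2]-c)@V[1]).max(),np.median(p[:,2]))
```

```text
pos [ 0.533  -0.1344  0.1137] yaw -33.24 tilt [-0.0077  0.0025] w 0.0289 t 18.08
dp [0.0014 0.0027 0.0063] per row mm 1.4 rotvec tot [-0.0079  0.0021 -0.0041] deg/row 0.17421892225744193
[0.02, 0.0006, -0.0001, -0.0013, -0.003, 0.001, -0.001]
[0.02, 0.0006, -0.0001, -0.0013, -0.003, 0.001, -0.001]
[0.02, 0.0006, -0.0001, -0.0013, -0.003, 0.001, -0.001]
[0.02, 0.0006, -0.0, -0.0013, -0.0, 0.0, -0.0]
[0.02, 0.0006, -0.0, -0.0013, -0.0, 0.0, -0.0]
```

View pics/w10.png

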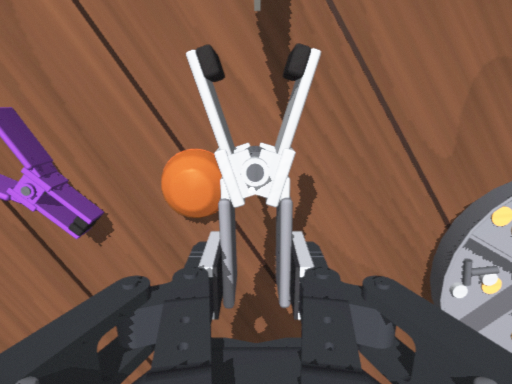

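The card edge shows at the top of the picture, (257,5), straight ahead of the jaws, whose midpoint is (252,62). I lower to card mid-height.

Emit:
{"method": "apply_moves", "body": {"moves": [0.02, 0, 0, 0.006, -0.003, 0.001, -0.002, 0.02, 0, 0, 0.01, -0.003, 0.001, -0.002, 0.02, 0, 0, 0.012, -0.002, 0, 0, 0.02, 0, 0, 0.012, 0, 0, 0, 0.02, 0, 0, 0.008, 0, 0, 0, 0.02, 0, 0, 0.003, 0, 0, 0, 0.02, 0, 0, 0, 0, 0, 0, 0.02, 0, 0, 0, 0, 0, 0]}}

```text
clock: 18.8
position: [0.5308, -0.129, 0.0613]
ee_rot: [0.0, 0.877, 0.48, 0.001]
contact_force: [0.2, 0.6, -1.2]
width: 0.0288
```

```bash
cat > look.py <<'E'
from h import *
import sys
n=sys.argv[1]
plan([.5671,-.0814,.062],-33,6,3,.02)
d=shot('wrist',n+'.png');np.savez('/tmp/'+n+'.npz',**d)
W=cloud(d);Z=W[...,2]
st=manip.get_state(); q=st['ee_rot'];R=Ro.from_quat(np.r_[q[1:],q[0]]).as_matrix()
T=(W-st['position'])@R
dr=np.array([np.cos(np.radians(57)),np.sin(np.radians(57))])
e=np.array([.603,-.026]); A=(W[...,:2]-e)@dr; B=(W[...,:2]-e)@np.array([-dr[1],dr[0]])
m=(A>-.012)&(A<.15)&(abs(B)<.009)&(Z>.035)&(Z<.12)&((Z>.1)|(Z<.05))
if m.sum(): print('card px',m.sum(),'A',A[m].min(),A[m].max(),'B',np.percentile(B[m],[1,50,99]))
clip=(abs(T[...,1])<.03)&(T[...,0]>.015)&(T[...,0]<.11)&(T[...,2]<-.012)&(T[...,2]>-.03)&~m
for a in (20,40,60,70,80,85):
    k=clip&(T[...,0]>=a/1e3)&(T[...,0]<(a+5)/1e3)
    print(a,k.sum(),'B',np.round([B[k].min()*1e3,B[k].max()*1e3,(B[k].min()+B[k].max())*500],1),'z',np.median(Z[k]))
print('tip A',np.percentile(A[clip],99.5), 'edge rel')
E
python3 look.py w11
```

```text
pos [ 0.5308 -0.129   0.0613] yaw -32.64 tilt [0.0018 0.0007] w 0.0288 t 18.8
dp [0.0363 0.0476 0.0007] per row mm 10.0 rotvec tot [ 0.0012 -0.0016  0.0063] deg/row 0.12600864321675045
[0.02, 0.0099, 0.0008, -0.0001, 0.0, -0.001, 0.002]
[0.02, 0.0099, 0.0008, -0.0001, 0.0, -0.001, 0.002]
[0.02, 0.0099, 0.0008, -0.0001, 0.0, -0.001, 0.002]
[0.02, 0.0099, 0.0008, -0.0001, 0.0, -0.0, 0.0]
[0.02, 0.0099, 0.0008, -0.0001, 0.0, -0.0, 0.0]
[0.02, 0.0099, 0.0008, -0.0001, 0.0, -0.0, 0.0]
20 306 B [-10.4  19.2   4.4] z 0.08154146171081564
40 891 B [-9.7 19.2  4.7] z 0.08015192929566753
60 346 B [-12.9  23.1   5.1] z 0.0784103541814235
70 351 B [-15.8  26.5   5.4] z 0.07845177297662292
80 854 B [-18.8  29.6   5.4] z 0.07910849254281431
85 304 B [-18.4  29.4   5.5] z 0.07897025848016295
tip A -0.03857659998653725 edge rel
```

View pics/w11.png

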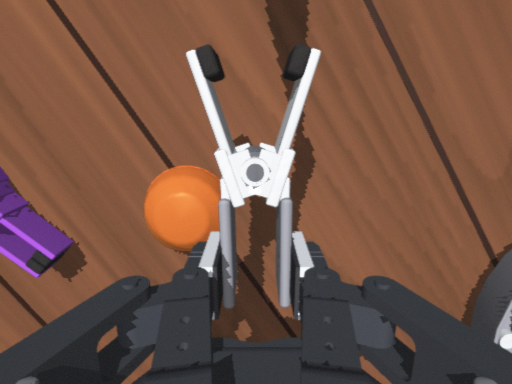

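Clamp is 5 mm off the card plane here. I correct sideways first, then advance only part-way and look.

Emit:
{"method": "apply_moves", "body": {"moves": [0.02, 0, 0.002, 0, 0, 0, 0.003, 0.02, 0, 0.002, 0, 0, 0, 0.003, 0.02, 0.003, 0.001, 0, 0, 0, 0, 0.02, 0.006, 0, 0, 0, 0, 0, 0.02, 0.006, 0, 0, 0, 0, 0, 0.02, 0.003, 0, 0, 0, 0, 0, 0.02, 0, 0, 0, 0, 0, 0, 0.02, 0, 0, 0, 0, 0, 0]}}

```text
clock: 19.52
position: [0.549, -0.1158, 0.0641]
ee_rot: [0.002, 0.879, 0.477, 0.003]
contact_force: [-0.0, -1.1, -1.0]
width: 0.0286
```

```bash
python3 look.py w12
```

```text
pos [ 0.549  -0.1158  0.0641] yaw -33.02 tilt [ 0.0079 -0.001 ] w 0.0286 t 19.52
dp [ 0.0181  0.0344 -0.0021] per row mm 6.5 rotvec tot [ 0.0072 -0.0034 -0.0004] deg/row 0.1515289669107557
[0.02, 0.0064, -0.0006, 0.0004, 0.002, -0.001, -0.0]
[0.02, 0.0064, -0.0006, 0.0004, 0.002, -0.001, -0.0]
[0.02, 0.0064, -0.0006, 0.0004, 0.002, -0.001, -0.0]
[0.02, 0.0064, -0.0006, 0.0003, 0.0, -0.0, -0.0]
[0.02, 0.0064, -0.0006, 0.0003, 0.0, -0.0, -0.0]
[0.02, 0.0064, -0.0006, 0.0003, 0.0, -0.0, -0.0]
card px 74 A -0.001485104181493656 -0.0008358492340231732 B [-0.00321192 -0.00140382  0.00057839]
20 310 B [-18.5  11.1  -3.7] z 0.08424900948837066
40 879 B [-17.9  10.7  -3.6] z 0.0829690623637349
60 336 B [-21.4  14.9  -3.2] z 0.08130338451157172
70 377 B [-24.3  18.3  -3. ] z 0.08131880091459144
80 890 B [-27.5  21.   -3.2] z 0.08203564246330644
85 308 B [-26.9  20.5  -3.2] z 0.08201744260913671
tip A -0.017724526584124038 edge rel
```

View pics/w12.png

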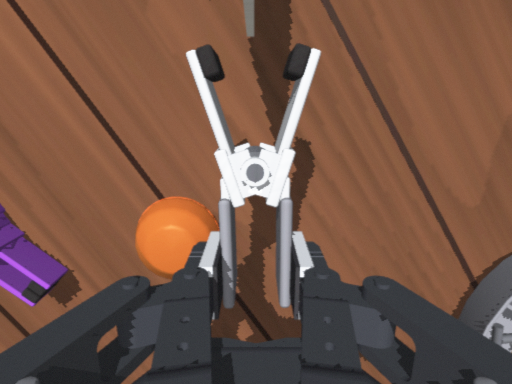

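Relative to the card edge (wrist: (248,36)), the clamp is 1.8 mm aside and the tips 16.5 mm short. I advance half-way.

Emit:
{"method": "apply_moves", "body": {"moves": [0.02, 0.002, -0.001, 0, 0.003, -0.001, 0, 0.02, 0.004, -0.001, 0.001, 0.002, -0.001, 0, 0.02, 0.005, 0, 0.001, 0, 0, 0, 0.02, 0.005, 0, 0, 0, 0, 0, 0.02, 0.004, 0, 0, 0, 0, 0, 0.02, 0.002, 0, 0, 0, 0, 0, 0.02, 0, 0, 0, 0, 0, 0, 0.02, 0, 0, 0, 0, 0, 0]}}

```text
clock: 20.23
position: [0.56, -0.0938, 0.0615]
ee_rot: [0.0, 0.879, 0.477, 0.001]
contact_force: [-0.5, -0.2, -0.8]
width: 0.0287
```

```bash
python3 look.py w13
```

```text
pos [ 0.56   -0.0938  0.0615] yaw -33.02 tilt [0.0011 0.0005] w 0.0287 t 20.23
dp [0.0071 0.0124 0.0005] per row mm 2.4 rotvec tot [ 0.0006 -0.001  -0.0004] deg/row 0.02399146520441414
[0.02, 0.0024, -0.0001, -0.0001, 0.0, -0.0, -0.0]
[0.02, 0.0024, -0.0001, -0.0001, 0.0, -0.0, -0.0]
[0.02, 0.0024, -0.0001, -0.0001, 0.0, -0.0, -0.0]
[0.02, 0.0024, -0.0001, -0.0001, 0.0, -0.0, -0.0]
[0.02, 0.0024, -0.0001, -0.0001, 0.0, -0.0, -0.0]
[0.02, 0.0024, -0.0001, -0.0001, 0.0, -0.0, -0.0]
card px 958 A -0.0012307602047433694 0.012933503387677963 B [-0.00320368 -0.0013509   0.00050857]
20 309 B [-15.9  13.7  -1.1] z 0.0817854690089684
40 895 B [-14.9  13.7  -0.6] z 0.08028625071368223
60 332 B [-18.7  17.6  -0.5] z 0.078685265476301
70 369 B [-21.5  20.8  -0.3] z 0.07867441699366558
80 875 B [-24.7  23.8  -0.5] z 0.0791855693470985
85 313 B [-24.3  23.7  -0.3] z 0.07917150980034098
tip A 0.00673933446915672 edge rel
```

View pics/w13.png

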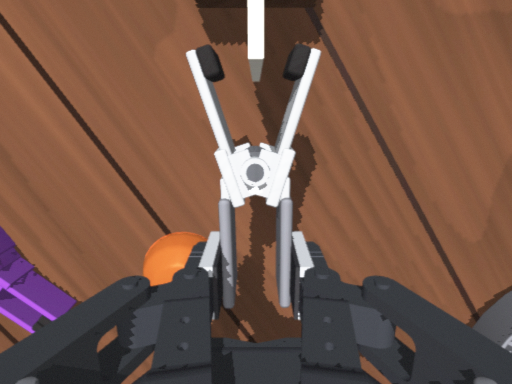

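The jaws straddle the card, which is midway at (256,60). The tips are 8 mm past the edge and 1 mm off plane. Advance 15 mm more.

Emit:
{"method": "apply_moves", "body": {"moves": [0.02, 0.001, 0.0005, 0, 0, 0, 0, 0.02, 0.002, 0, 0, 0, 0, 0, 0.02, 0.003, 0, 0, 0, 0, 0, 0.02, 0.003, 0, 0, 0, 0, 0, 0.02, 0.002, 0, 0, 0, 0, 0, 0.02, 0.001, 0, 0, 0, 0, 0, 0.02, 0, 0, 0, 0, 0, 0, 0.02, 0, 0, 0, 0, 0, 0]}}

```text
clock: 20.95
position: [0.5675, -0.0834, 0.0617]
ee_rot: [0.0, 0.879, 0.477, 0.001]
contact_force: [0.7, -0.5, -1.1]
width: 0.0285
```

```bash
python3 look.py w14
```

```text
pos [ 0.5675 -0.0834  0.0617] yaw -33.07 tilt [0.0011 0.0004] w 0.0285 t 20.95
dp [-0.0004  0.002   0.0003] per row mm 0.4 rotvec tot [ 0.0007 -0.001  -0.0012] deg/row 0.032740380397062493
[0.02, 0.0002, -0.0002, -0.0001, 0.0, -0.0, -0.0]
[0.02, 0.0002, -0.0002, -0.0001, 0.0, -0.0, -0.0]
[0.02, 0.0002, -0.0002, -0.0001, 0.0, -0.0, -0.0]
[0.02, 0.0002, -0.0002, -0.0001, 0.0, -0.0, -0.0]
[0.02, 0.0002, -0.0002, -0.0001, 0.0, -0.0, -0.0]
[0.02, 0.0002, -0.0002, -0.0001, 0.0, -0.0, -0.0]
card px 1607 A -0.0008746817057076566 0.02578608685614116 B [-0.00319577 -0.00132111  0.00062426]
20 308 B [-16.7  13.   -1.8] z 0.08181248298349991
40 899 B [-16.2  12.8  -1.7] z 0.08042003541739585
60 344 B [-19.4  16.7  -1.4] z 0.07872889671741884
70 363 B [-22.3  20.   -1.1] z 0.07863431501995947
80 875 B [-25.6  22.8  -1.4] z 0.07929868838420376
85 310 B [-25.   22.5  -1.2] z 0.07923396065849433
tip A 0.019559708242794103 edge rel
```

View pics/w14.png

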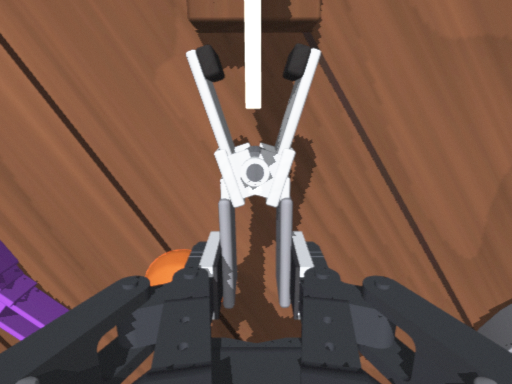

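Tips about 20 mm past the edge, centred on the card, mid-height about 70 mm. I let it settle, then make the final checks.

Emit:
{"method": "apply_moves", "body": {"moves": [0.02, 0, 0, 0, 0, 0, 0, 0.02, 0, 0, 0, 0, 0, 0, 0.02, 0, 0, 0, 0, 0, 0, 0.02, 0, 0, 0, 0, 0, 0, 0.02, 0, 0, 0, 0, 0, 0, 0.02, 0, 0, 0, 0, 0, 0, 0.02, 0, 0, 0, 0, 0, 0, 0.02, 0, 0, 0, 0, 0, 0]}}

```text
clock: 21.67
position: [0.5672, -0.0838, 0.0616]
ee_rot: [0.0, 0.879, 0.476, 0.0]
contact_force: [0.0, -0.6, -0.4]
width: 0.0288
```

```bash
python3 look.py w15
python3 - <<'E'
from h import *
d=shot('top','t15.png'); W=cloud(d);Z=W[...,2]
m=(Z>.09)&(Z<.115)&(abs(W[...,0]-.5)<.09)&(abs(W[...,1]-.29)<.07)
p=W[m];print(len(p),np.median(p[:,2]),cv2.minAreaRect((p[:,:2]*1e3).astype(np.float32)))
d=shot('side','s15.png');i2=cv2.cvtColor(d['image'],cv2.COLOR_RGB2BGR)
cv2.imwrite('pics/s15c.png',cv2.resize(i2[100:260,200:360],None,fx=3.7,fy=3.7,interpolation=cv2.INTER_CUBIC))
print(np.abs(manip.get_state()['qd']).max())
E
```

```text
pos [ 0.5672 -0.0838  0.0616] yaw -33.1 tilt [0.0009 0.0003] w 0.0288 t 21.67
dp [-0.0001  0.0024  0.0004] per row mm 0.4 rotvec tot [ 0.0006 -0.0008 -0.0017] deg/row 0.0376316815119734
[0.02, 0.0003, -0.0002, -0.0001, 0.0, -0.0, -0.001]
[0.02, 0.0003, -0.0002, -0.0001, 0.0, -0.0, -0.001]
[0.02, 0.0003, -0.0002, -0.0001, 0.0, -0.0, -0.001]
[0.02, 0.0003, -0.0002, -0.0001, 0.0, -0.0, -0.0]
[0.02, 0.0003, -0.0002, -0.0001, 0.0, -0.0, -0.0]
[0.02, 0.0003, -0.0002, -0.0001, 0.0, -0.0, -0.0]
card px 1571 A -0.0008335123520330236 0.02533455697683311 B [-0.00317742 -0.00132045  0.00061187]
20 301 B [-16.6  13.1  -1.7] z 0.08180953196256087
40 895 B [-16.1  12.8  -1.7] z 0.08035114789345203
60 337 B [-19.6  16.7  -1.4] z 0.07870862444411965
70 354 B [-22.4  20.3  -1.1] z 0.07870954091114868
80 866 B [-25.5  22.9  -1.3] z 0.07932135427381132
85 301 B [-25.  23.  -1.] z 0.07931631071523647
tip A 0.01902516256420174 edge rel
834 0.10069468723443953 ((502.8556823730469, 291.8935241699219), (57.405601501464844, 100.13299560546875), 75.16741943359375)
0.0022707317895107712
```

View pics/s15c.png

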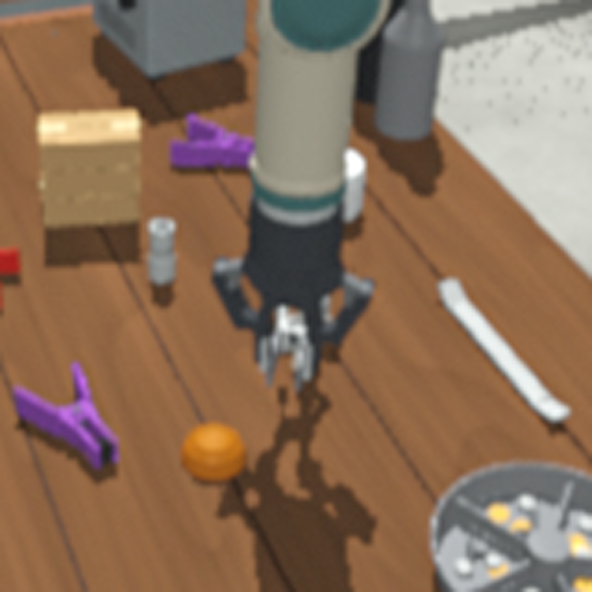

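View pics/t15.png

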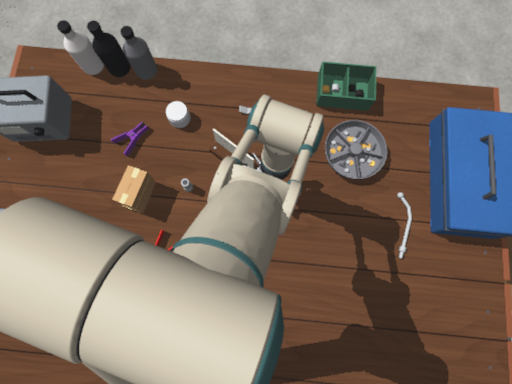

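The carton sits square on the column at top-view pixel (134,189), top 101 mm up and yaw 75.2°. The clamp is steady around the card with the gripper clear of it, and the bystanders in view are where they were. I hand in.

Run:
```python
from h import *
print(workorder.sign_off()); print(manip.get_state()['clock'])
```

```text
the job is handed in; nothing more can be done
None
the job is handed in; nothing more can be done
```

I set the loose carton on the column, and the grey clamp is now held squeezed open around the card's free edge. I handed the job in at about 22 s of the 58 s. Sign-off gives no verdict, so what follows rests on my own last checks.

- **Carton:** It lies flat on the column, with its top about 101 mm up. The two cameras place its centre within about 2 mm of where I measured the column, and its direction agrees to within 1 degree.
- **Clamp:** It is squeezed home at 28.8 mm over the handles with 28 N set. The jaw tips are about 20 mm past the free edge, so the mouth point is about 17 mm in by estimate. It is within 0.5 mm of the card plane, about 70 mm up, level, and in line to within 1 degree.
- **Contact and stillness:** The wrist force reads under 1 N, which is within its normal noise. The pictures show clear space on both sides of the card, and the arm was still.
- **Disagreements:** The cameras differed by 2–3 mm on the card edge, so I used the wrist view for the final alignment.
- **Not seen at the end:** The spanner, the red and turquoise clamps, and part of the pry bar were hidden by the arm in the last top view. I did not go near them.

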